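# Set out slide boxes and rack for a staining session

### The job

Set the bench up for a slide staining session: pull the drawer of the low unit right out to its stop, take out every slide box and stand them upright on the bench mat in one neat row, one box squarely in each printed outline, filling the outlines from the dotted end of the mat with none skipped, and push the drawer fully shut again. Also lift the steel slide rack up and off the two hooks of its drying stand, keep it upright, and set it down gently in the middle of the slide warmer's plate, lengthwise along the plate. Leave the bottle, the beaker and the tube block alone.

Things in the scene. Friction and masses are not known exactly. Their poses are not given: they have to be found in the camera images.
- unit_drawer0 (a joint): Drawer of the low grey unit. 0 = shut, 0.15 m = at its stop. Slides along the unit's -x, easily (a few N), and stays where it is left. Inside 175 x 304 mm, sides and back 24 mm high; its inner floor is 22 mm above the bench. The front panel's top edge is 87 mm above the bench.
- unit: Fixed grey drawer unit, 220 (x) x 346 (y) x 100 mm high, flat top. Origin at the centre of its underside; its x axis points from front to back (the drawer slides out along -x, roughly to the robot), z up. With the drawer shut the front panel is at x = -110 mm.
- unit_drawer0_handle (a point): Centre of the drawer's handle, a level steel bar 11 mm thick and 120 mm long along the unit's y axis, 35 mm in front of the front panel and about 62 mm above the bench; it moves with the drawer. The bar's axis passes through this point. The posts that carry the bar are 51 mm either side of it.
- box0: A closed blue slide box, 84 (x) x 34 (y) x 28 mm high, with a grip fin on the lid 50 mm long (x), 12 mm thick (y), 17 mm high: 45 mm high in all; about 0.12 kg. Origin at the centre of its underside, z up. Four alike, two to four present; at the start they stand upright side by side in the shut drawer.
- box1: A closed blue slide box, 84 (x) x 34 (y) x 28 mm high, with a grip fin on the lid 50 mm long (x), 12 mm thick (y), 17 mm high: 45 mm high in all; about 0.12 kg. Origin at the centre of its underside, z up. Four alike, two to four present; at the start they stand upright side by side in the shut drawer.
- box2: A closed blue slide box, 84 (x) x 34 (y) x 28 mm high, with a grip fin on the lid 50 mm long (x), 12 mm thick (y), 17 mm high: 45 mm high in all; about 0.12 kg. Origin at the centre of its underside, z up. Four alike, two to four present; at the start they stand upright side by side in the shut drawer.
- box3: A closed blue slide box, 84 (x) x 34 (y) x 28 mm high, with a grip fin on the lid 50 mm long (x), 12 mm thick (y), 17 mm high: 45 mm high in all; about 0.12 kg. Origin at the centre of its underside, z up. Four alike, two to four present; at the start they stand upright side by side in the shut drawer.
- mat: Flat grey rubber bench mat fixed on the bench, 112 (x) x 320 (y) x 3 mm. Origin at the centre of its underside. Four white outlines 92 (x) x 44 mm (y) are printed on it side by side along y, 72 mm apart; a box belongs in an outline with its length along the mat's x. A white dot is printed at the +y end.
- outline0 (a point): Centre of printed outline 0 on the mat's top (next to the dot); axes as the mat's.
- outline1 (a point): Centre of printed outline 1 on the mat's top (second from the dot); axes as the mat's.
- outline2 (a point): Centre of printed outline 2 on the mat's top (third from the dot); axes as the mat's.
- outline3 (a point): Centre of printed outline 3 on the mat's top (farthest from the dot); axes as the mat's.
- stand: Fixed steel drying stand; origin on the bench below the hanging bar. Two 8 mm prongs 80 mm apart point along its -x (roughly to the robot) from a crosspiece 66 mm behind the bar, top 193 mm up. Each has a V seat whose lips, 22 mm before and behind the bar, rise to 201 mm. Raise the rack 25 mm or more to take it off forwards. Base 100 x 100 x 10 mm.
- rack: Steel slide rack with clear slides, 50 (x) x 126 (y) mm and 37 mm high, with a bail: two thin uprights at y = +-60 mm and a bar on top. Origin at the centre of its underside, z up, y along its length; 0.25 kg. At the start it hangs upright by its bar on the stand's two prongs.
- rack_bar (a point): Middle of the rack's top bar, 120 mm above the rack's underside: a steel bar 10 mm thick and 126 mm long along the rack's y. At the start the prongs are 40 mm either side of this point, so that it can be gripped here from above.
- warmer: Slide warmer, a fixed cream box 120 (x) x 180 (y) x 50 mm high with a flat aluminium plate 110 x 170 mm on top. Origin at the centre of its underside; its length is along y.
- warmer_top (a point): Centre of the warmer's plate, on its top surface, 50 mm above the bench.
- bottle: Bystander: amber bottle 60 mm across, 130 mm high, loose. Origin under its centre.
- beaker: Bystander: glass beaker 72 mm across, 85 mm high, loose. Origin under its centre.
- tubes: Bystander: blue tube block 60 x 150 mm, about 92 mm high with tubes, loose. Origin under its centre.
Not all that is in view belongs to the job. What is shaped like the rack but turquoise is not meant.

How it is judged:
By the outcome, as a careful person would: the job done as asked, in the order asked, and still so for the second after the job is handed in, with the robot touching nothing.
Of box0, box1, box2, box3 only 2 to 4 are there at a start; the rules pass over those that are not, and their reading is None.
At some moment in a run one of box0, box1, box2, box3 may be knocked a few centimetres aside while the robot is not near it.
It also fails if it takes over 210 s, if anything falls off the work surface, if the arm or the gripper's body presses on something with over 40 N, if the wrist force passes 120 N, or if a joint passes its speed limit or range.

### The arm

A 6-joint arm with a two-finger parallel gripper is mounted at the origin on the work surface. World frame = base frame: x ahead of the robot, y to its left, z up, the work surface at z = 0. Lengths are in m, angles in rad, forces in N, time in s.
With the tool pointing down it reaches from about 0.375 to 0.925 m from the base axis. Payload 5.7 kg.
Tool frame: the origin (TCP) lies at the very end of the fingers, on their centre line; the grasp point (between the pads) lies 19 mm behind it; z points along the fingers, y is the line along which they close (so a half turn about z gives the same grasp; the last joint's range is limited). The gripper opens to 88 mm and grips with 3 to 60 N. Pads are 20 mm wide; open, the fingers measure 115 mm over their backs; the gripper's body (75 mm by 178 mm) begins 61 mm behind the grasp point.
Start: joints at [1.165, 0.359, 1.51, -0, 1.272, -0.115], TCP at [0.172, 0.575, 0.223] pointing down, gripper open.
Joint ranges: [-2.97, 2.97], [-1.01, 2.36], [0.21, 2.38], [-0.96, 4.11], [0.2, 2.71], [-2.98, 2.98]. Speed limits (rad/s): [2.39, 2.39, 3.14, 3.14, 3.14, 3.14].

### API

Orientations are given as a rotation vector (axis times angle).
In Python, from rig import robot gives the robot as it stands.
- The arm moves only by the shell command python3 -m pendant 'ROWS' [FORCE]. ROWS is JSON, a list of rows, each a list of 7 numbers: the shift along the tool's x, y, z in units of 25 cm (1.0 is 25 cm), then the turn, a rotation vector about the tool's x, y, z in units of 1.5 rad (1.0 is 1.5 rad), then the closure, from 0 (fully open) to 1 (shut). A call has 1 to 8 rows; each row is the pose to reach, as a shift and turn from the pose commanded when the call began, along the tool's axes at that moment; what a row does not reach only later rows make up. A row lasts 1/8 s, in which the tool goes at most 62.5 mm and 10.7 degrees, less where a joint would pass 70% of its speed; a pose out of reach is approached as far as the arm can. A call with a number of a shift or a turn outside -1 to 1 is refused whole. A call with a gripper value outside its range is refused whole. The fingers move at their own pace and stop on an object; FORCE is the grip in N (left out, the last holds). Time passes only in rows, so rows that repeat a pose let the fingers close. It gives the time, the measured TCP pose, the force, the opening and the grip force at its end, in the units of the state.
- robot.state(): the state, without advancing time (a new reading comes with each control period).
- robot.snapshot(name): name is "side" or "top" or "wrist"; returns the picture (384x512x3 uint8, blue, green, red); there is no depth.
- robot.camera_info(name): a dict with "fx", "fy", "cx", "cy" (pixels), "camera_from_world" (4x4, takes a point from world to camera coordinates). Camera axes: x right, y down, z forward; pixel columns grow to the right and rows downward; lengths in m; the calibration is good to about 2 mm. A picture is of the moment at which its call begins: read the wrist's pose just before it. camera_info takes no time and is no camera call; for the wrist camera it gives the pose at the moment of the call.
- robot.finish_job(): hands the job in; it is judged then, once.
The state is a dict: "t": time; "joint_positions": joint angles; "joint_velocities": joint speeds; "tau": joint torques, N m; "tool_pos": TCP position; "ee_rot": TCP orientation; "wrist_force": force on the tool from outside, world axes, zero at the start; "torque": the same for the moment, N m; "gripper_width": finger opening in m; "gripper_force": force on a finger pad.
Only numpy, scipy, OpenCV 4.12 (cv2) and the standard library are available. Lean on these libraries where they do the work, as an engineer would, in place of code of your own. Each camera call takes 0.05 s, during which the arm holds its last target. There are 200 camera calls.

## Working session

There is one attempt and no reset: what is moved stays moved. The work goes in short steps, Python scripts to look and compute and a shell command to move; the robot and the scene stay as the last step left them, time stands still between calls to the robot, and variables do not carry over. Pictures are saved under pics/ and viewed, at most 14 in all, crops included, and the job is handed in when it is done.

```bash
ls; mkdir -p pics
python3 - <<'E'
from rig import robot
import cv2
for n in("side","top"):
    cv2.imwrite(f"pics/{n}0.png",cv2.resize(robot.snapshot(n),(800,600),interpolation=cv2.INTER_CUBIC)); 
    c=robot.camera_info(n); print(c)
print(robot.state())
E
```

```text
pics
{'fx': 475.75470598261427, 'fy': 475.75470598261427, 'cx': 249.97014542025585, 'cy': 202.29342596186956, 'camera_from_world': array([[ 0.99796067, -0.06239654,  0.01345997, -0.51236355],
       [-0.02119177, -0.52277339, -0.85220824,  0.15466234],
       [ 0.06021136,  0.85018507, -0.52302958,  1.41701784],
       [ 0.        ,  0.        ,  0.        ,  1.        ]])}
{'fx': 440.7607177003887, 'fy': 440.7607177003887, 'cx': 255.956309451456, 'cy': 192.94380037687827, 'camera_from_world': array([[ 2.49633257e-03, -9.99882368e-01, -1.51333833e-02,
         2.52369454e-02],
       [-9.98241856e-01, -1.59546700e-03, -5.92507520e-02,
         5.35448738e-01],
       [ 5.92196374e-02,  1.52546862e-02, -9.98128413e-01,
         1.66590180e+00],
       [ 0.00000000e+00,  0.00000000e+00,  0.00000000e+00,
         1.00000000e+00]])}
{'t': 0.1, 'joint_positions': array([ 1.16490176e+00,  3.59382029e-01,  1.51128750e+00, -1.40066403e-05,
        1.27250567e+00, -1.15082245e-01]), 'joint_velocities': array([ 6.58790409e-04, -6.65261579e-04, -5.02775018e-03,  7.08277344e-04,
        1.24415231e-05,  1.07904949e-03]), 'tau': array([ 2.17126653e-04, -5.16350663e+01, -2.71406507e+01,  6.74129510e-02,
        2.78267206e-02, -5.79755397e-05]), 'tool_pos': array([0.17180061, 0.57424822, 0.22193796]), 'ee_rot': array([-4.55135191e-01, -3.10804939e+00,  2.40711028e-03]), 'wrist_force': array([0.47950647, 0.08174349, 0.85110266]), 'torque': array([-0.00574521, -0.0469262 ,  0.01311333]), 'gripper_force': 0.0, 'gripper_width': 0.0875476263883254}
```

View pics/top0.png

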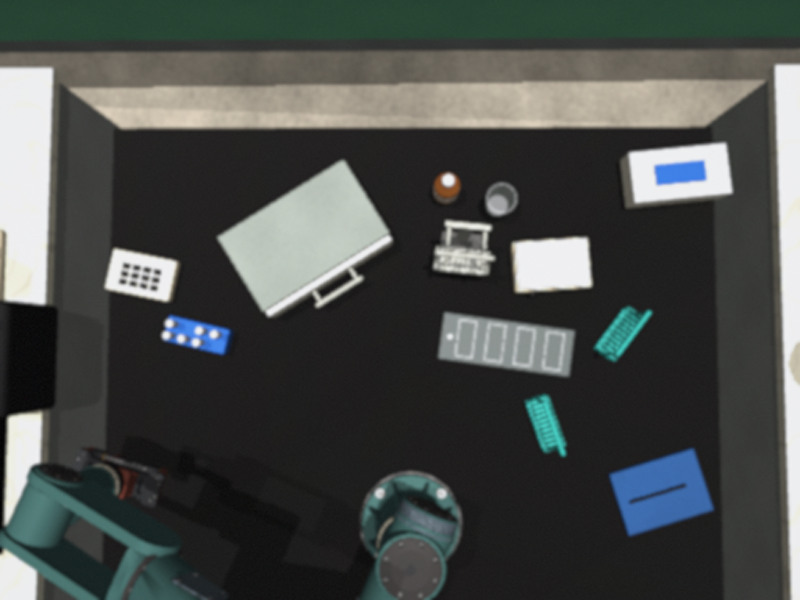

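View pics/side0.png

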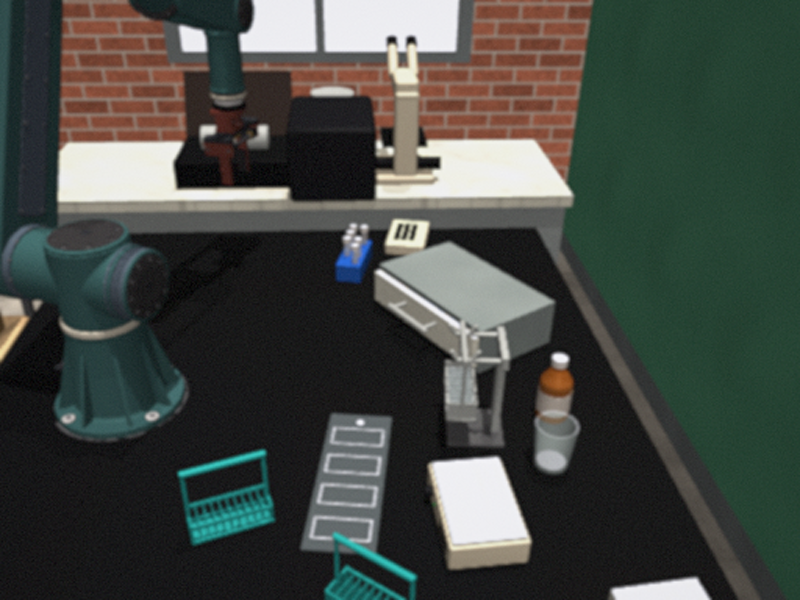

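The top view (at 1.5625x) shows the unit around (305,237) with its handle at (339,290), the stand and steel rack at (465,250), the warmer at (551,265) and the mat at (506,344). The turquoise racks at (622,334) and (546,425) are decoys, and so is the white box at (677,175). I'll enlarge these areas to confirm and measure them.

```bash
cat > h.py <<'E'
import numpy as np, cv2
from rig import robot
from scipy.spatial.transform import Rotation as R
def w(name,u,v,z,c=None):
    c=c or robot.camera_info(name); T=np.array(c["camera_from_world"])
    d=T[:3,:3].T@np.array([(u-c["cx"])/c["fx"],(v-c["cy"])/c["fy"],1]); o=-T[:3,:3].T@T[:3,3]
    return o+d*(z-o[2])/d[2]
def crop(img,x,y,wd,ht,k): return cv2.resize(img[y:y+ht,x:x+wd],None,fx=k,fy=k,interpolation=cv2.INTER_CUBIC)
def rel(p,rz_axis=None):
    """tool-frame shift (units) from the present pose to world point p, and yaw of tool y axis"""
    s=robot.state(); M=R.from_rotvec(s["ee_rot"]).as_matrix()
    return M.T@(np.array(p)-s["tool_pos"])/.25
def tilt():
    s=robot.state(); M=R.from_rotvec(s["ee_rot"]).as_matrix(); return np.round(s["tool_pos"],4),np.round(M,3)
E
python3 - <<'E'
from h import *
a=robot.snapshot("top"); b=robot.snapshot("side")
A=crop(a,135,95,125,110,3.2); B=crop(a,275,130,110,115,3.2)
C=crop(b,270,195,75,100,3.2)
m=np.zeros((600,800,3),np.uint8); m[:352,:400]=A; m[:368,400:752]=B
cv2.imwrite("pics/c1.png",m)
cv2.imwrite("pics/c2.png",crop(b,235,150,130,140,4.2))
E
```

```text
(no output)
```

View pics/c1.png

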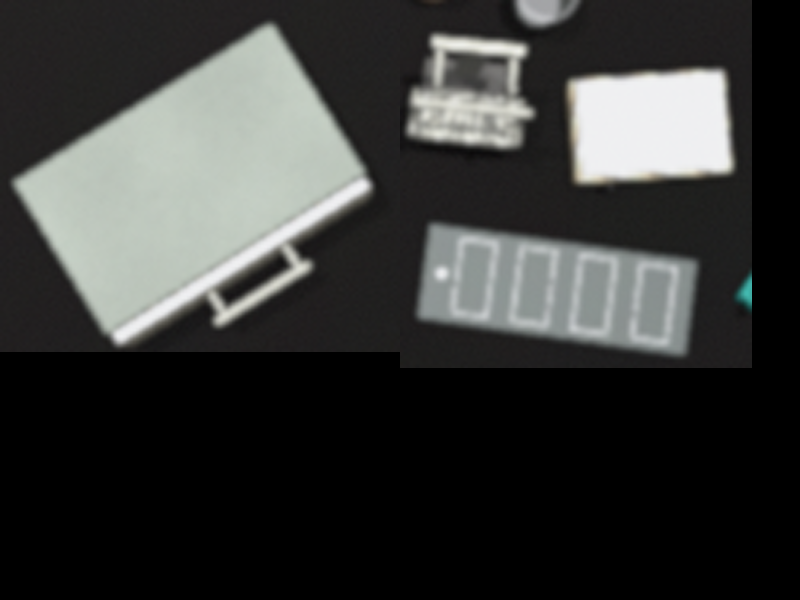

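View pics/c2.png

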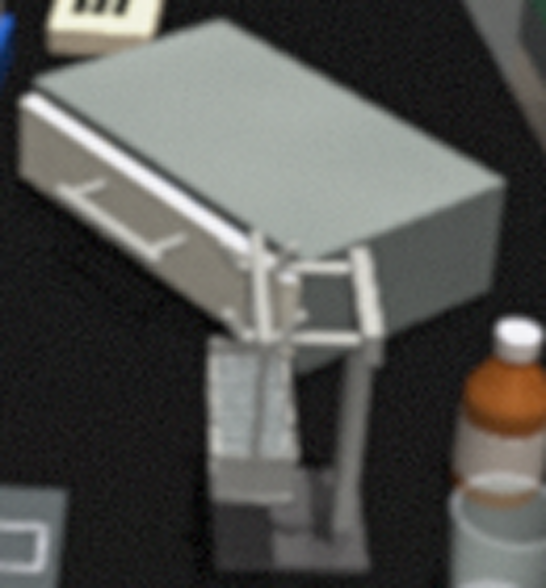

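The enlarged crops confirm the targets. In c1:
- **Handle bar:** (219,321) to (308,266).
- **Rack:** steel-grey, with its bar at (412,97) to (532,112), hanging on the two prongs.
- **Warmer plate:** centre about (650,126).
- **Mat:** the dot is at the left (+y) end, and outline 0 is at (475,277).

Run:
```python
from h import *
np.set_printoptions(precision=4,suppress=True)
A=lambda x,y,z:w("top",(x+.5)/3.2-.5+135,(y+.5)/3.2-.5+95,z)
B=lambda x,y,z:w("top",(x-400+.5)/3.2-.5+275,(y+.5)/3.2-.5+130,z)
def yaw(p,q): d=q-p; return np.degrees(np.arctan2(d[1],d[0]))
U=[A(*p,.1) for p in((272,22),(13,182),(108,336),(367,176))]
print("unit",np.mean(U,0),yaw(U[2],U[1]),yaw(U[3],U[0]),yaw(U[0],U[1]),yaw(U[3],U[2]),np.linalg.norm(U[0]-U[1]),np.linalg.norm(U[2]-U[1]))
h=[A(219,321,.062),A(308,266,.062)];print("handle",np.mean(h,0),yaw(h[1],h[0]),np.linalg.norm(h[0]-h[1]))
r=[B(412,97,.2),B(532,112,.2)];print("bar",np.mean(r,0),yaw(r[1],r[0]),np.linalg.norm(r[0]-r[1]))
W=[B(*p,.05) for p in((568,79),(724,69),(733,173),(576,184))]
print("warm",np.mean(W,0),yaw(W[1],W[0]),yaw(W[2],W[3]),np.linalg.norm(W[0]-W[1]))
M=[B(*p,.003) for p in((430,222),(698,261),(686,356),(416,319))]
print("mat",np.mean(M,0),yaw(M[1],M[0]),yaw(M[2],M[3]),np.linalg.norm(M[0]-M[1]))
for p in((475,277),(534,286),(594,294),(655,303)):print(B(*p,.003))
# side check of bar: c2 px end points
S=lambda x,y,z:w("side",(x+.5)/4.2-.5+235,(y+.5)/4.2-.5+150,z)
print(S(257,238,.2),S(263,338,.2))
print(tilt())
```

```text
unit [0.6856 0.2516 0.1   ] 32.34697502651693 31.626667109962906 122.0878257863749 121.95062417669317 0.34855627806782497 0.20845374809118417
handle [0.5569 0.1706 0.062 ] 121.92544805009298 0.12149257751304139
bar [ 0.6293 -0.1165  0.2   ] 82.85171419145325 0.1285539699793186
warm [ 0.6234 -0.3362  0.05  ] 93.71522872289243 94.10531236305997 0.18258552565828412
mat [ 0.4327 -0.2331  0.003 ] 81.80558796458836 82.37507234465284 0.3230305239490023
[ 0.4472 -0.135   0.003 ]
[ 0.4366 -0.2054  0.003 ]
[ 0.4272 -0.2768  0.003 ]
[ 0.4167 -0.3493  0.003 ]
[ 0.63   -0.0764  0.2   ] [ 0.6174 -0.1882  0.2   ]
(array([0.1719, 0.5744, 0.2221]), array([[-0.958,  0.287, -0.   ],
       [ 0.287,  0.958, -0.001],
       [ 0.   , -0.001, -1.   ]]))
```

```bash
python3 -m pendant '[[-0.24,-0.14,0,0,0,0.12,0.3],[-0.48,-0.28,0,0,0,0.24,0.66],[-0.73,-0.42,0,0,0,0.36,0.66],[-0.97,-0.55,0,0,0,0.48,0.66],[-0.97,-0.55,0,0,0,0.48,0.66]]'; python3 -c "
from h import *
print(tilt(),rel([.5565,.1705,.12]),robot.state()['gripper_width'])"
```

```text
t: 0.82
tool_pos: [0.3667, 0.3712, 0.2226]
ee_rot: [1.527, 2.745, -0.001]
wrist_force: [-0.4, 0.9, 0.9]
gripper_width: 0.0408
gripper_force: 0.0
(array([0.3667, 0.3712, 0.2226]), array([[-0.527,  0.85 ,  0.   ],
       [ 0.85 ,  0.527, -0.001],
       [-0.001, -0.   , -1.   ]])) [-1.08209696  0.22162522  0.41125134] 0.04076035126592039
```

```bash
python3 -m pendant '[[-0.25,0.05,0.05,0,0,0,0.66],[-0.5,0.1,0.1,0,0,0,0.66],[-0.75,0.15,0.15,0,0,0,0.66],[-1,0.2,0.2,0,0,0,0.66],[-1,0.22,0.25,0,0,0,0.66],[-1,0.22,0.25,0,0,0,0.66]]'; python3 -c "
from h import *
print(rel([.5565,.1705,.12]))
p=robot.snapshot('wrist');cv2.imwrite('pics/w1.png',p);print(robot.camera_info('wrist'))"
```

```text
t: 1.58
tool_pos: [0.5435, 0.1906, 0.1587]
ee_rot: [-1.522, -2.745, 0.003]
wrist_force: [0.5, 0.4, 0.3]
gripper_width: 0.0303
gripper_force: 0.0
[-0.09613817  0.00193076  0.15473236]
{'fx': 309.41694679627227, 'fy': 309.41694679627227, 'cx': 252.91778927379238, 'cy': 188.36337693503194, 'camera_from_world': array([[ 0.84701817,  0.53156289, -0.00105441, -0.56143061],
       [ 0.51368894, -0.81802366,  0.25876818, -0.13742631],
       [ 0.13668903, -0.21972299, -0.96593888,  0.29626041],
       [ 0.        ,  0.        ,  0.        ,  1.        ]])}
```

View pics/w1.png

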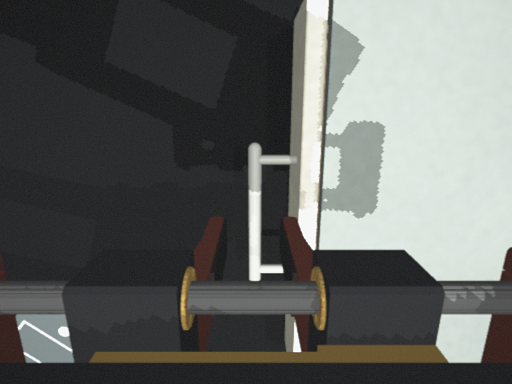

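The bar is vertical in the wrist view at u≈254, with its posts at v=160 and v=268, between the fingers.

```bash
python3 -c "
from h import *
a=w('wrist',255,160,.062);b=w('wrist',254,269,.062);m=(a+b)/2;print(a,b,m,np.linalg.norm(a-b),np.degrees(np.arctan2(*(a-b)[1::-1])))
m[2]=.040;print(rel(m))"
```

```text
[0.53059472 0.21415093 0.062     ] [0.58452789 0.12679399 0.062     ] [0.55756131 0.17047246 0.062     ] 0.10266461534300236 121.69070394954963
[-0.10245288  0.00587461  0.47749397]
```

```bash
python3 -m pendant '[[-0.1,0.005,0,0,0,0,0.66],[-0.1,0.005,0.15,0,0,0,0.66],[-0.1,0.005,0.3,0,0,0,0.66],[-0.1,0.005,0.47,0,0,0,0.66],[-0.1,0.005,0.47,0,0,0,0.66],[-0.1,0.005,0.47,0,0,0,1],[-0.1,0.005,0.47,0,0,0,1],[-0.1,0.005,0.47,0,0,0,1]]' 30
```

```text
t: 2.62
tool_pos: [0.5576, 0.1701, 0.0444]
ee_rot: [-1.52, -2.749, 0.002]
wrist_force: [-4.3, -1.9, 6.2]
gripper_width: 0.0102
gripper_force: 30.0
```

```bash
python3 -m pendant '[[0,-0.08,0,0,0,0,1],[0,-0.16,0,0,0,0,1],[0,-0.24,0,0,0,0,1],[0,-0.32,0,0,0,0,1],[0,-0.4,0,0,0,0,1],[0,-0.48,0,0,0,0,1],[0,-0.54,0,0,0,0,1],[0,-0.59,0,0,0,0,1]]';python3 -m pendant '[[0,-0.015,0,0,0,0,1],[0,-0.02,0,0,0,0,1],[0,-0.02,0,0,0,0,1]]'
```

```text
t: 3.62
tool_pos: [0.4342, 0.0926, 0.0443]
ee_rot: [1.521, 2.747, 0.004]
wrist_force: [-0.7, 4.8, 7.1]
gripper_width: 0.0102
gripper_force: 30.0
t: 4.0
tool_pos: [0.4306, 0.0903, 0.0443]
ee_rot: [1.521, 2.746, 0.004]
wrist_force: [-1.4, 6.1, 6.9]
gripper_width: 0.0103
gripper_force: 30.0
```

```bash
python3 -m pendant '[[0,-0.008,0,0,0,0,1],[0,-0.016,0,0,0,0,1],[0,-0.016,0,0,0,0,1]]'
```

```text
t: 4.38
tool_pos: [0.4307, 0.0902, 0.0444]
ee_rot: [1.523, 2.742, 0.014]
wrist_force: [6.0, 18.5, -4.1]
gripper_width: 0.0103
gripper_force: 30.0
```

```bash
python3 -m pendant '[[0,0.014,0,0,0,0,1],[0,0.014,0,0,0,0,0.66],[0,0.014,0,0,0,0,0.66],[0,0.014,0,0,0,0,0.66],[0,0.014,-0.15,0,0,0,0.66],[0,0.014,-0.4,0,0,0,0.4],[0,0.1,-0.65,0,0,0,0],[0,0.2,-0.85,0,0,0,0]]'
python3 - <<'E'
from h import *
a=robot.snapshot("top"); b=robot.snapshot("wrist"); print(tilt())
m=np.zeros((384,800,3),np.uint8); m[:,:512]=b; c=crop(a,150,110,96,120,3); m[:360,512:]=c
cv2.imwrite("pics/d1.png",m)
np.save("c1.npy",robot.camera_info("wrist"),allow_pickle=True)
E
```

```text
t: 5.38
tool_pos: [0.4682, 0.1137, 0.2576]
ee_rot: [1.522, 2.748, 0.0]
wrist_force: [1.1, 0.3, 0.4]
gripper_width: 0.0568
gripper_force: 0.0
(array([0.4745, 0.115 , 0.2615]), array([[-0.531,  0.847,  0.013],
       [ 0.847,  0.531,  0.002],
       [-0.006,  0.012, -1.   ]]))
```

View pics/d1.png

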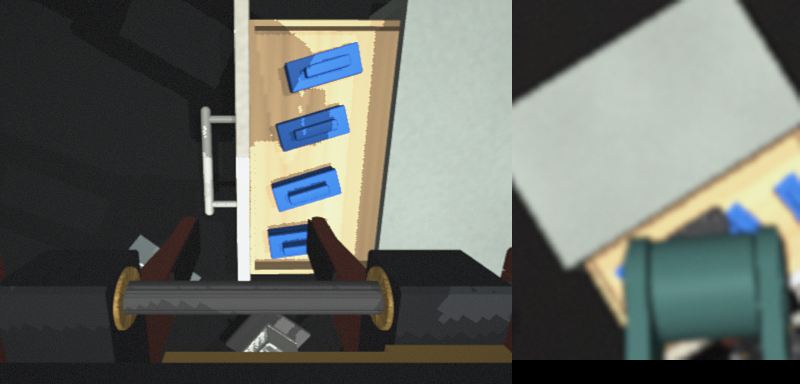

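```bash
python3 -m pendant '[[-0.1,0.05,0,0,0,0,0],[-0.2,0.1,0,0,0,0,0],[-0.32,0.12,0,0,0,0,0],[-0.32,0.12,0,0,0,0,0],[-0.32,0.12,0,0,0,0,0]]'
python3 - <<'E'
from h import *
import pickle
b=robot.snapshot("wrist"); c=robot.camera_info("wrist"); pickle.dump(c,open("cam.pkl","wb"))
cv2.imwrite("pics/raw.png",b)
cv2.imwrite("pics/d2.png",crop(b,190,0,230,172,3.4))
E
```

```text
t: 6.1
tool_pos: [0.535, 0.0621, 0.2542]
ee_rot: [-1.521, -2.746, 0.001]
wrist_force: [-0.5, -0.6, 0.4]
gripper_width: 0.088
gripper_force: 0.0
```

View pics/d2.png

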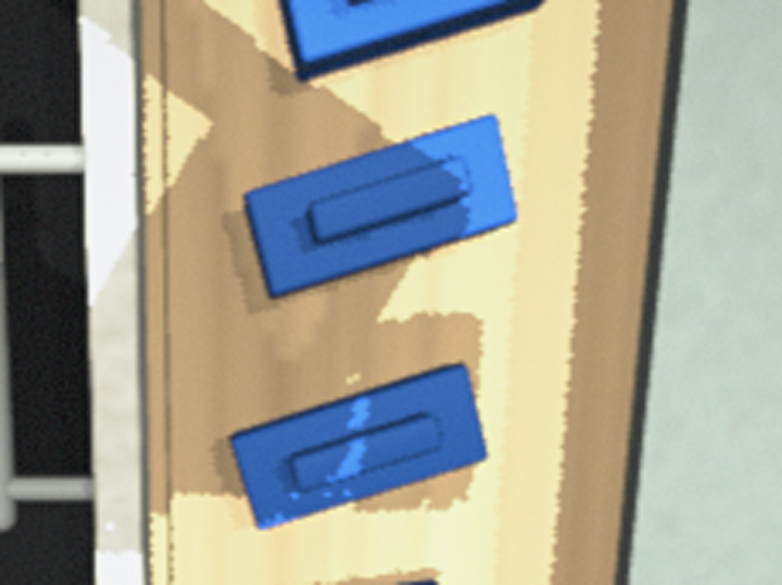

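Two boxes are fully visible, with centres near (382,206) and (361,447), and parts of two more. I'll fit all four in the raw picture using code.

Run:
```python
from h import *
import pickle
np.set_printoptions(precision=4,suppress=True)
c=pickle.load(open("cam.pkl","rb"))
def box(P):
    P=np.array(P); m=P.mean(0); d=(P[1]-P[0])+(P[2]-P[3]); return m,np.degrees(np.arctan2(d[1],d[0]))
for q in([(246,192),(495,115),(515,218),(272,297)],[(232,437),(465,365),(486,457),(262,527)]):
    P=[w(0,(x+.5)/3.4-.5+190,(y+.5)/3.4-.5,.05,c) for x,y in q]; print(box(P),np.linalg.norm(P[0]-P[1]),np.linalg.norm(P[2]-P[1]))
b=cv2.imread("pics/raw.png"); h=cv2.cvtColor(b,cv2.COLOR_BGR2HSV)
m=cv2.inRange(h,(100,120,60),(118,255,255))
cs,_=cv2.findContours(m,cv2.RETR_EXTERNAL,cv2.CHAIN_APPROX_NONE)
for k in cs:
    if cv2.contourArea(k)>300:
        r=cv2.minAreaRect(k); P=[w(0,*p,.05,c) for p in cv2.boxPoints(r)]
        if np.linalg.norm(P[1]-P[0])<np.linalg.norm(P[2]-P[1]):P=P[1:]+P[:1]
        print(r[0],box(P),np.linalg.norm(P[0]-P[1]),np.linalg.norm(P[2]-P[1]))
```

```text
(array([0.5175, 0.1913, 0.05  ]), np.float64(48.78148111146303)) 0.08214250695715657 0.031768725510933696
(array([0.5551, 0.1239, 0.05  ]), np.float64(49.34199644587836)) 0.08188328518085486 0.03194745129714377
(289.43121337890625, 189.139404296875) (array([0.5881, 0.0616, 0.05  ]), np.float64(39.8559642731925)) 0.08141261404192356 0.03732619233446323
(295.9259948730469, 130.64369201660156) (array([0.5549, 0.1242, 0.05  ]), np.float64(49.82770738936185)) 0.08186828384383822 0.033341823278258416
(302.19647216796875, 60.122169494628906) (array([0.5177, 0.1913, 0.05  ]), np.float64(48.710886022356995)) 0.08389263708388904 0.03319273009063822
(310.5, 11.0) (array([0.4977, 0.2365, 0.05  ]), np.float64(32.11552901371515)) 0.07899575684454987 0.021035167117997564
```

```bash
python3 -c "
from h import *
print(tilt(),rel([.588,.0616,.15]))"
```

```text
(array([0.535 , 0.0624, 0.2545]), array([[-0.531,  0.847, -0.002],
       [ 0.847,  0.531,  0.   ],
       [ 0.001, -0.002, -1.   ]])) [-0.11582749  0.17861148  0.41742462]
```

```bash
python3 -m pendant '[[-0.05,0,0,0,0,0.12,0.4],[-0.1,-0.03,0,0,0,0.24,0.4],[-0.15,-0.06,0,0,0,0.36,0.4],[-0.15,-0.06,0,0,0,0.48,0.4],[-0.15,-0.06,0,0,0,0.6,0.4],[-0.15,-0.06,0,0,0,0.72,0.4],[-0.15,-0.06,0,0,0,0.84,0.4],[-0.15,-0.06,0,0,0,0.95,0.4]]';python3 -m pendant '[[0,0,0,0,0,0,0.4],[0,0,0,0,0,0,0.4]]'
cat > fit.py <<'E'
from h import *
np.set_printoptions(precision=4,suppress=True)
def fit(z):
    c=robot.camera_info("wrist"); b=robot.snapshot("wrist"); 
    m=cv2.inRange(cv2.cvtColor(b,cv2.COLOR_BGR2HSV),(100,120,60),(118,255,255))
    cs,_=cv2.findContours(m,cv2.RETR_EXTERNAL,cv2.CHAIN_APPROX_NONE)
    for k in cs:
        if cv2.contourArea(k)>300:
            r=cv2.minAreaRect(k); P=[w(0,*p,z,c) for p in cv2.boxPoints(r)]
            if np.linalg.norm(P[1]-P[0])<np.linalg.norm(P[2]-P[1]):P=P[1:]+P[:1]
            d=P[1]-P[0]; print(np.round(r[0]),np.mean(P,0),np.degrees(np.arctan2(d[1],d[0]))%180,np.linalg.norm(d),np.linalg.norm(P[2]-P[1]))
    return b
E
python3 -c "
from fit import *
b=fit(.05);cv2.imwrite('pics/d3.png',b);print(tilt())"
```

```text
t: 7.15
tool_pos: [0.5425, 0.0232, 0.255]
ee_rot: [-2.95, -1.079, 0.001]
wrist_force: [-0.6, 0.2, -0.1]
gripper_width: 0.0527
gripper_force: 0.0
t: 7.4
tool_pos: [0.5431, 0.0227, 0.2552]
ee_rot: [-2.946, -1.091, 0.0]
wrist_force: [-0.1, 0.3, -0.1]
gripper_width: 0.0526
gripper_force: 0.0
[256. 114.] [0.5904 0.0584 0.05  ] 41.509951289004334 0.08201083572318278 0.0332876453843545
[194. 100.] [0.5564 0.1222 0.05  ] 49.9831646017704 0.08257639449830172 0.03638030958137426
[128.  85.] [0.5204 0.1888 0.05  ] 48.87332990089871 0.08365596658478892 0.041539909792435346
[67. 67.] [0.4921 0.2508 0.05  ] 47.990752027482415 0.08634321909222077 0.04714158576043411
(array([0.5432, 0.0226, 0.2552]), array([[ 0.759,  0.651, -0.   ],
       [ 0.651, -0.759, -0.   ],
       [-0.   , -0.   , -1.   ]]))
```

View pics/d3.png

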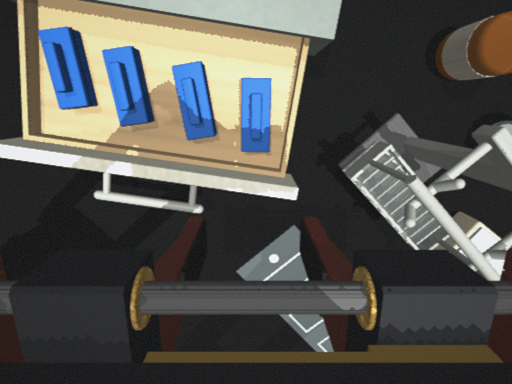

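```bash
python3 -c "
from h import *
print(rel([.5904,.0584,.053]),rel([.447,-.135,.15]))"
```

```text
[0.23668691 0.01432819 0.80867372] [-0.70238387  0.22814497  0.42079953]
```

```bash
python3 -m pendant '[[0.12,0.014,0.1,0,0,-0.01,0.4],[0.236,0.014,0.3,0,0,-0.01,0.4],[0.236,0.014,0.5,0,0,-0.01,0.4],[0.236,0.014,0.65,0,0,-0.01,0.4],[0.236,0.014,0.75,0,0,-0.01,0.4],[0.236,0.014,0.808,0,0,-0.01,0.4],[0.236,0.014,0.808,0,0,-0.01,0.4],[0.236,0.014,0.808,0,0,-0.01,1]]' 25; python3 -m pendant '[[0,0,0,0,0,0,1],[0,0,0,0,0,0,1],[0,0,0,0,0,0,1]]'
```

```text
t: 8.45
tool_pos: [0.5917, 0.0578, 0.0542]
ee_rot: [2.939, 1.108, 0.003]
wrist_force: [0.5, 0.3, 1.1]
gripper_width: 0.0459
gripper_force: 0.0
t: 8.82
tool_pos: [0.5909, 0.0578, 0.0536]
ee_rot: [2.939, 1.108, 0.001]
wrist_force: [-0.1, 0.4, -0.4]
gripper_width: 0.0161
gripper_force: 0.0
```

```bash
python3 -m pendant '[[0,0,0,0,0,0,1],[0,0,0,0,0,0,1],[0,0,-0.1,0,0,0,1],[0,0,-0.25,0,0,0,1],[0,0,-0.42,0,0,0,1],[-0.15,0,-0.45,0,0,0,1],[-0.35,0,-0.45,0,0,0,1],[-0.45,0,-0.45,0,0,0,1]]'; python3 -c "
from h import *
print(tilt(),rel([.420,-.138,.17]))"
```

```text
t: 9.82
tool_pos: [0.5038, -0.0173, 0.1655]
ee_rot: [-2.94, -1.107, 0.003]
wrist_force: [0.1, -0.1, -1.7]
gripper_width: 0.0117
gripper_force: 25.0
(array([ 0.5038, -0.0173,  0.1655]), array([[ 0.752,  0.66 , -0.002],
       [ 0.66 , -0.752, -0.   ],
       [-0.002, -0.001, -1.   ]])) [-0.57021432  0.14167111 -0.01746293]
```

```bash
python3 -m pendant '[[-0.1,0.01,0,0,0,0.1,1],[-0.25,0.02,0,0,0,0.22,1],[-0.4,0.03,0,0,0,0.34,1],[-0.55,0.04,0,0,0,0.46,1],[-0.67,0.04,0,0,0,0.574,1],[-0.67,0.04,0,0,0,0.574,1],[-0.67,0.04,0,0,0,0.574,1]]'; python3 -c "
from h import *
import pickle
print(tilt());pickle.dump(robot.camera_info('wrist'),open('cam2.pkl','wb'))
b=robot.snapshot('wrist');cv2.imwrite('pics/m1.png',crop(b,100,0,400,300,2))"
```

```text
t: 10.7
tool_pos: [0.3874, -0.1344, 0.1657]
ee_rot: [3.134, -0.218, 0.001]
wrist_force: [0.7, 0.2, -0.9]
gripper_width: 0.012
gripper_force: 25.0
(array([ 0.3874, -0.1344,  0.1657]), array([[ 0.99 , -0.138,  0.001],
       [-0.138, -0.99 , -0.   ],
       [ 0.001, -0.   , -1.   ]]))
```

View pics/m1.png

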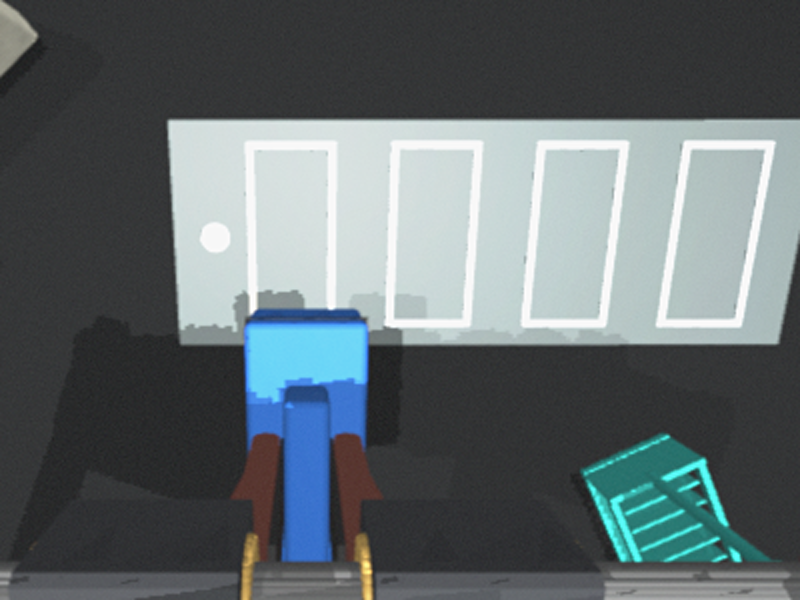

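The four outlines are clear, with o1's outer corners at (392,141), (483,141), (472,327) and (386,327). The box is held square, with its front lid edge at (247–367, 320).

```bash
python3 -c "
from h import *
import pickle
np.set_printoptions(precision=4,suppress=True)
c=pickle.load(open('cam2.pkl','rb'))
W=lambda x,y,z:w(0,(x+.5)/2-.5+100,(y+.5)/2-.5,z,c)
for q in([(392,141),(483,141),(472,327),(386,327)],[(539,141),(629,141),(606,327),(522,327)],[(685,141),(775,141),(741,327),(657,327)]):
  P=[W(*p,.003) for p in q];d=P[0]-P[3];print(np.mean(P,0),np.linalg.norm(d),np.linalg.norm(P[0]-P[1]),np.degrees(np.arctan2(d[1],d[0])))
a,b=W(245,141,.003),W(337,141,.003);print('o0 top',(a+b)/2-.046*np.array([.99,-.139,0]))
e=(W(247,321,.1627)+W(367,321,.1627))/2;t,M=tilt();print(e,M.T@(e-t),np.linalg.norm(W(247,321,.1627)-W(367,321,.1627)))
"
```

```text
[ 0.4358 -0.2068  0.003 ] 0.09279021589322482 0.044783840646355585 -7.833318839643963
[ 0.4259 -0.278   0.003 ] 0.09276500770021745 0.044267812595410024 -7.909611989243044
[ 0.416 -0.349  0.003] 0.09274020743564611 0.044244015468540024 -8.009872653459674
o0 top [ 0.4462 -0.1351  0.003 ]
[ 0.4293 -0.1408  0.1627] [0.0422 0.0008 0.003 ] 0.03228957346599286
```

```bash
python3 -c "
from h import *
print(rel([.4458,-.1356,.035]))"
```

```text
[ 0.23097443 -0.02672675  0.52312263]
```

```bash
python3 -m pendant '[[0.12,-0.015,0.05,0,0,0,1],[0.231,-0.027,0.15,0,0,0,1],[0.231,-0.027,0.3,0,0,0,1],[0.231,-0.027,0.42,0,0,0,1],[0.231,-0.027,0.48,0,0,0,1],[0.231,-0.027,0.51,0,0,0,1],[0.231,-0.027,0.523,0,0,0,1],[0.231,-0.027,0.523,0,0,0,1]]';python3 -m pendant '[[0,0,0,0,0,0,1],[0,0,0,0,0,0,0.6],[0,0,0,0,0,0,0.6],[0,0,0,0,0,0,0.6],[0,0,-0.1,0,0,0,0.6],[0,0,-0.3,0,0,0,0.4],[0,0,-0.6,0,0,0,0.4]]'; python3 -c "
from h import *
print(tilt(),rel([.535,.062,.2]))"
```

```text
t: 11.75
tool_pos: [0.4456, -0.1359, 0.0352]
ee_rot: [3.134, -0.219, 0.001]
wrist_force: [-0.4, -0.6, -1.2]
gripper_width: 0.0118
gripper_force: 25.0
t: 12.62
tool_pos: [0.444, -0.1354, 0.1731]
ee_rot: [-3.133, 0.22, 0.004]
wrist_force: [1.3, -0.7, -1.1]
gripper_width: 0.0512
gripper_force: 0.0
(array([ 0.444 , -0.1354,  0.1731]), array([[ 0.99 , -0.14 , -0.003],
       [-0.14 , -0.99 ,  0.001],
       [-0.003, -0.001, -1.   ]])) [ 0.249688   -0.83280126 -0.10772351]
```

```bash
python3 -m pendant '[[0,-0.15,-0.1,0,0,-0.11,0.4],[0.02,-0.3,-0.1,0,0,-0.22,0.4],[0.05,-0.45,-0.1,0,0,-0.33,0.4],[0.1,-0.6,-0.1,0,0,-0.44,0.4],[0.15,-0.75,-0.1,0,0,-0.55,0.4],[0.165,-0.88,-0.1,0,0,-0.66,0.4],[0.165,-0.89,-0.1,0,0,-0.66,0.4],[0.165,-0.89,-0.1,0,0,-0.66,0.4]]'; python3 -c "
from fit import *
fit(.05);print(tilt())"
```

```text
t: 13.62
tool_pos: [0.5165, 0.0784, 0.1972]
ee_rot: [2.863, 1.293, -0.002]
wrist_force: [0.4, -0.6, 0.0]
gripper_width: 0.0528
gripper_force: 0.0
[308. 335.] [ 0.4384 -0.1091  0.05  ] 67.64451131671191 0.05420019884601541 0.04792566545605787
[252. 116.] [0.5553 0.1233 0.05  ] 50.414394562372706 0.0823409805244815 0.03384531131959266
[177.  87.] [0.5195 0.1901 0.05  ] 49.93766956668591 0.0832774959595801 0.038264788614471405
[109.  55.] [0.4919 0.252  0.05  ] 48.39774242627374 0.0850539289107302 0.04386817337172637
(array([0.5165, 0.078 , 0.1973]), array([[ 0.662,  0.75 , -0.001],
       [ 0.75 , -0.662, -0.001],
       [-0.001, -0.   , -1.   ]]))
```

```bash
python3 -m pendant '[[0.15,-0.004,0.1,0,0,-0.014,0.4],[0.239,-0.004,0.25,0,0,-0.014,0.4],[0.239,-0.004,0.4,0,0,-0.014,0.4],[0.239,-0.004,0.5,0,0,-0.014,0.4],[0.239,-0.004,0.56,0,0,-0.014,0.4],[0.239,-0.004,0.575,0,0,-0.014,0.4],[0.239,-0.004,0.575,0,0,-0.014,0.4],[0.239,-0.004,0.575,0,0,-0.014,1]]'; python3 -m pendant '[[0,0,0,0,0,0,1],[0,0,0,0,0,0,1],[0,0,0,0,0,0,1],[0,0,0,0,0,0,1],[0,0,0,0,0,0,1]]';python3 -m pendant '[[0,0,-0.1,0,0,0,1],[0,0,-0.25,0,0,0,1],[0,0,-0.42,0,0,0,1],[-0.1,0,-0.47,0,0,0,1],[-0.25,0,-0.47,0,0,0,1],[-0.35,0,-0.47,0,0,0,1],[-0.35,0,-0.47,0,0,0,1]]';python3 -c "
from h import *
print(tilt(),rel([.395,-.201,.17]))"
```

```text
t: 14.68
tool_pos: [0.5566, 0.1242, 0.0547]
ee_rot: [2.848, 1.324, 0.003]
wrist_force: [0.2, 0.4, 0.3]
gripper_width: 0.0463
gripper_force: 0.0
t: 15.3
tool_pos: [0.5558, 0.1243, 0.0537]
ee_rot: [2.848, 1.325, 0.0]
wrist_force: [-0.2, -0.3, 1.5]
gripper_width: 0.0119
gripper_force: 25.0
t: 16.18
tool_pos: [0.4978, 0.0565, 0.171]
ee_rot: [-2.849, -1.322, 0.002]
wrist_force: [-0.0, -0.3, -0.8]
gripper_width: 0.0117
gripper_force: 25.0
(array([0.4978, 0.0565, 0.171 ]), array([[ 0.646,  0.764, -0.001],
       [ 0.764, -0.646, -0.   ],
       [-0.001, -0.001, -1.   ]])) [-1.05221495  0.35083911  0.00469036]
```

```bash
python3 -m pendant '[[-0.16,0.08,0,0,0,0.11,1],[-0.33,0.16,0,0,0,0.22,1],[-0.5,0.25,0,0,0,0.33,1],[-0.66,0.33,0,0,0,0.44,1],[-0.82,0.41,0,0,0,0.55,1],[-0.965,0.491,0,0,0,0.671,1],[-0.965,0.491,0,0,0,0.671,1],[-0.965,0.491,0,0,0,0.671,1]]';python3 -c "
from h import *
t,M=tilt();print(t,np.degrees(np.arctan2(M[1,1],M[0,1])),rel([.4358,-.2068,.035]))"
```

```text
t: 17.18
tool_pos: [0.4383, -0.2057, 0.171]
ee_rot: [-3.134, 0.211, 0.0]
wrist_force: [-0.1, -0.5, -0.5]
gripper_width: 0.0119
gripper_force: 25.0
[ 0.4383 -0.2057  0.171 ] -97.70065539499964 [-0.00902408  0.00590794  0.54386539]
```

```bash
python3 -m pendant '[[-0.006,0.006,0.15,0,0,0.002,1],[-0.006,0.006,0.3,0,0,0.002,1],[-0.006,0.006,0.42,0,0,0.002,1],[-0.006,0.006,0.5,0,0,0.002,1],[-0.006,0.006,0.53,0,0,0.002,1],[-0.006,0.006,0.543,0,0,0.002,1],[-0.006,0.006,0.543,0,0,0.002,1],[-0.006,0.006,0.543,0,0,0.002,1]]';python3 -m pendant '[[0,0,0,0,0,0,0.6],[0,0,0,0,0,0,0.6],[0,0,0,0,0,0,0.6],[0,0,-0.1,0,0,0,0.6],[0,0,-0.3,0,0,0,0.4],[0,0,-0.6,0,0,0,0.4],[0,0,-0.65,0,0,0,0.4]]'; python3 -c "
from h import *
print(tilt(),rel([.480,.1438,.2]))"
```

```text
t: 18.18
tool_pos: [0.4367, -0.2078, 0.0361]
ee_rot: [3.133, -0.217, 0.002]
wrist_force: [-0.2, -0.3, -1.2]
gripper_width: 0.0118
gripper_force: 25.0
t: 19.05
tool_pos: [0.4376, -0.2086, 0.2016]
ee_rot: [3.131, -0.218, 0.008]
wrist_force: [0.3, -0.2, -0.1]
gripper_width: 0.0527
gripper_force: 0.0
(array([ 0.4376, -0.2086,  0.2016]), array([[ 0.99 , -0.138,  0.005],
       [-0.138, -0.99 , -0.003],
       [ 0.005,  0.002, -1.   ]])) [-0.02704785 -1.41932128  0.00256803]
```

```bash
python3 -m pendant '[[0,-0.2,0,0,0,0,0.4],[0,-0.4,0,0,0,0,0.4],[0,-0.6,0,0,0,0,0.4],[0,-0.8,0,0,0,0,0.4],[0,-1,0,0,0,0,0.4]]';python3 -m pendant '[[0,-0.1,0,0,0,-0.11,0.4],[0,-0.2,0,0,0,-0.22,0.4],[0,-0.3,0,0,0,-0.33,0.4],[-0.027,-0.42,0,0,0,-0.44,0.4],[-0.027,-0.42,0,0,0,-0.55,0.4],[-0.027,-0.42,0,0,0,-0.66,0.4],[-0.027,-0.42,0,0,0,-0.665,0.4],[-0.027,-0.42,0,0,0,-0.665,0.4]]'; python3 -c "
from fit import *
fit(.05);print(tilt(),rel([.519,.1895,.0535]))"
```

```text
t: 19.68
tool_pos: [0.4707, 0.0416, 0.198]
ee_rot: [3.134, -0.218, 0.001]
wrist_force: [1.1, -0.6, 0.2]
gripper_width: 0.0527
gripper_force: 0.0
t: 20.68
tool_pos: [0.4784, 0.1449, 0.1979]
ee_rot: [2.858, 1.303, -0.0]
wrist_force: [0.8, -0.6, 0.1]
gripper_width: 0.0529
gripper_force: 0.0
[252. 114.] [0.518  0.1913 0.05  ] 49.830940243304184 0.08149019535597288 0.03428194808680153
[186.  82.] [0.49  0.254 0.05 ] 48.85435985495624 0.08289378847433808 0.037327545787992876
(array([0.4785, 0.1448, 0.1979]), array([[ 0.655,  0.755, -0.   ],
       [ 0.755, -0.655, -0.   ],
       [-0.   , -0.   , -1.   ]])) [0.2413 0.0054 0.5775]
```

```bash
python3 -m pendant '[[0.15,-0.003,0.1,0,0,-0.008,0.4],[0.244,-0.003,0.25,0,0,-0.008,0.4],[0.244,-0.003,0.4,0,0,-0.008,0.4],[0.244,-0.003,0.5,0,0,-0.008,0.4],[0.244,-0.003,0.56,0,0,-0.008,0.4],[0.244,-0.003,0.577,0,0,-0.008,0.4],[0.244,-0.003,0.577,0,0,-0.008,0.4],[0.244,-0.003,0.577,0,0,-0.008,1]]'; python3 -m pendant '[[0,0,0,0,0,0,1],[0,0,0,0,0,0,1],[0,0,0,0,0,0,1],[0,0,0,0,0,0,1],[0,0,0,0,0,0,1]]';python3 -m pendant '[[0,0,-0.1,0,0,0,1],[0,0,-0.25,0,0,0,1],[0,0,-0.42,0,0,0,1],[-0.1,0.1,-0.47,0,0,0,1],[-0.2,0.3,-0.47,0,0,0,1],[-0.25,0.5,-0.47,0,0,0,1],[-0.25,0.6,-0.47,0,0,0,1]]';python3 -c "
from h import *
t,M=tilt();print(t,M,np.degrees(np.arctan2(M[1,1],M[0,1])),rel([.426,-.278,.17]))"
```

```text
t: 21.72
tool_pos: [0.5186, 0.1918, 0.0547]
ee_rot: [2.848, 1.324, 0.003]
wrist_force: [-0.0, 0.5, 0.3]
gripper_width: 0.0459
gripper_force: 0.0
t: 22.35
tool_pos: [0.5178, 0.1916, 0.0537]
ee_rot: [2.848, 1.325, -0.0]
wrist_force: [-0.8, -0.2, 1.2]
gripper_width: 0.012
gripper_force: 25.0
t: 23.22
tool_pos: [0.5934, 0.0447, 0.1711]
ee_rot: [2.849, 1.322, 0.0]
wrist_force: [-0.7, 0.9, -0.4]
gripper_width: 0.0121
gripper_force: 25.0
[0.5934 0.0447 0.1711] [[ 0.646  0.763  0.   ]
 [ 0.763 -0.646 -0.001]
 [-0.     0.001 -1.   ]] -40.25318526312575 [-1.41777428  0.32249664  0.00509684]
```

```bash
python3 -m pendant '[[-0.2,0,0,0,0,0,1],[-0.4,0,0,0,0,0,1],[-0.6,0,0,0,0,0.11,1],[-0.8,0,0,0,0,0.22,1],[-1,0,0,0,0,0.33,1],[-1,0,0,0,0,0.44,1],[-1,0,0,0,0,0.55,1],[-1,0,0,0,0,0.67,1]]';python3 -c "
from h import *
t,M=tilt();print(t,np.degrees(np.arctan2(M[1,1],M[0,1])),rel([.426,-.278,.035]))"
```

```text
t: 24.22
tool_pos: [0.4308, -0.1442, 0.1711]
ee_rot: [-3.134, 0.221, 0.001]
wrist_force: [0.8, 0.8, -0.6]
gripper_width: 0.0121
gripper_force: 25.0
[ 0.4308 -0.1442  0.1711] -98.0490617016745 [0.05615902 0.53280217 0.54417403]
```

```bash
python3 -m pendant '[[0.02,0.2,0,0,0,0,1],[0.056,0.4,0,0,0,0,1],[0.056,0.533,0.15,0,0,0,1],[0.056,0.533,0.35,0,0,0,1],[0.056,0.533,0.47,0,0,0,1],[0.056,0.533,0.53,0,0,0,1],[0.056,0.533,0.544,0,0,0,1],[0.056,0.533,0.544,0,0,0,1]]';python3 -m pendant '[[0,0,0,0,0,0,1],[0,0,0,0,0,0,0.6],[0,0,0,0,0,0,0.6],[0,0,0,0,0,0,0.6],[0,0,-0.1,0,0,0,0.6],[0,0,-0.3,0,0,0,0.4],[0,0,-0.6,0,0,0,0.4],[0,-0.1,-0.65,0,0,0,0.4]]';  python3 -m pendant '[[0,-0.2,0,0,0,0,0.4],[0,-0.4,0,0,0,0,0.4],[0,-0.6,0,0,0,0,0.4],[0,-0.8,0,0,0,0,0.4],[0,-1,0,0,0,0,0.4],[0,-1,0,0,0,0,0.4]]';python3 -c "
from fit import *
print(tilt(),rel([.4525,.208,.2]))"
```

```text
t: 25.22
tool_pos: [0.4279, -0.2783, 0.0359]
ee_rot: [3.134, -0.21, 0.002]
wrist_force: [0.7, -0.1, -1.2]
gripper_width: 0.0118
gripper_force: 25.0
t: 26.22
tool_pos: [0.4325, -0.2554, 0.2015]
ee_rot: [3.13, -0.213, 0.008]
wrist_force: [-0.4, 0.2, -0.5]
gripper_width: 0.0525
gripper_force: 0.0
t: 26.98
tool_pos: [0.4639, -0.0026, 0.1977]
ee_rot: [-3.134, 0.203, 0.0]
wrist_force: [0.0, -0.0, -0.1]
gripper_width: 0.0527
gripper_force: 0.0
(array([ 0.4639, -0.0026,  0.1977]), array([[ 0.992, -0.129, -0.   ],
       [-0.129, -0.992,  0.001],
       [-0.   , -0.001, -1.   ]])) [-0.154  -0.8293 -0.0087]
```

```bash
python3 -m pendant '[[-0.03,-0.15,0,0,0,-0.11,0.4],[-0.06,-0.3,0,0,0,-0.22,0.4],[-0.09,-0.45,0,0,0,-0.33,0.4],[-0.12,-0.6,0,0,0,-0.44,0.4],[-0.15,-0.75,0,0,0,-0.55,0.4],[-0.154,-0.83,0,0,0,-0.655,0.4],[-0.154,-0.83,0,0,0,-0.655,0.4],[-0.154,-0.83,0,0,0,-0.655,0.4]]'; python3 -c "
from fit import *
fit(.05);print(tilt(),rel([.49,.254,.0535]))"
```

```text
t: 27.98
tool_pos: [0.4537, 0.2042, 0.1975]
ee_rot: [2.865, 1.288, -0.001]
wrist_force: [1.1, 0.5, -0.2]
gripper_width: 0.0526
gripper_force: 0.0
[245. 113.] [0.4889 0.2549 0.05  ] 47.252408178691105 0.08227454030910537 0.031886551265279124
[64. 10.] [0.4284 0.4303 0.05  ] 138.45412951709218 0.06220574938176729 0.0170099243341353
(array([0.4537, 0.2041, 0.1975]), array([[ 0.664,  0.748, -0.   ],
       [ 0.748, -0.664, -0.001],
       [-0.001,  0.   , -1.   ]])) [ 0.2462 -0.0238  0.5759]
```

```bash
python3 -m pendant '[[0.15,-0.02,0.1,0,0,0.01,0.4],[0.245,-0.028,0.25,0,0,0.01,0.4],[0.245,-0.028,0.4,0,0,0.01,0.4],[0.245,-0.028,0.5,0,0,0.01,0.4],[0.245,-0.028,0.56,0,0,0.01,0.4],[0.245,-0.028,0.576,0,0,0.01,0.4],[0.245,-0.028,0.576,0,0,0.01,0.4],[0.245,-0.028,0.576,0,0,0.01,1]]'; python3 -m pendant '[[0,0,0,0,0,0,1],[0,0,0,0,0,0,1],[0,0,0,0,0,0,1],[0,0,0,0,0,0,1],[0,0,0,0,0,0,1]]';python3 -m pendant '[[0,0,-0.1,0,0,0,1],[0,0,-0.25,0,0,0,1],[0,0,-0.42,0,0,0,1],[0,0.2,-0.47,0,0,0,1],[-0.1,0.35,-0.47,0,0,0,1],[-0.25,0.5,-0.47,0,0,0,1],[-0.4,0.6,-0.47,0,0,0,1],[-0.4,0.6,-0.47,0,0,0,1]]';python3 -c "
from h import *
t,M=tilt();print(t,M,np.degrees(np.arctan2(M[1,1],M[0,1])),rel([.4458,-.1356,.17]))"
```

```text
t: 29.02
tool_pos: [0.4897, 0.2561, 0.0547]
ee_rot: [2.873, 1.271, 0.003]
wrist_force: [-0.0, 0.1, 0.7]
gripper_width: 0.0461
gripper_force: 0.0
t: 29.65
tool_pos: [0.489, 0.256, 0.0537]
ee_rot: [2.873, 1.271, 0.0]
wrist_force: [-0.3, 0.0, 1.7]
gripper_width: 0.0121
gripper_force: 25.0
t: 30.65
tool_pos: [0.5317, 0.0785, 0.1707]
ee_rot: [2.875, 1.266, -0.003]
wrist_force: [0.7, 0.3, -1.7]
gripper_width: 0.0118
gripper_force: 25.0
[0.5317 0.0785 0.1707] [[ 0.675  0.738 -0.002]
 [ 0.738 -0.675 -0.001]
 [-0.002 -0.001 -1.   ]] -42.44710185282825 [-0.86370542  0.32450758  0.00402253]
```

```bash
python3 -m pendant '[[-0.17,0,0,0,0,0.1,1],[-0.34,0.05,0,0,0,0.2,1],[-0.5,0.1,0,0,0,0.3,1],[-0.65,0.2,0,0,0,0.4,1],[-0.8,0.3,0,0,0,0.5,1],[-0.86,0.325,0,0,0,0.6,1],[-0.86,0.325,0,0,0,0.646,1],[-0.86,0.325,0,0,0,0.646,1]]';python3 -c "
from fit import *
t,M=tilt();print(t,np.degrees(np.arctan2(M[1,1],M[0,1])),rel([.416,-.349,.035]))
b=robot.snapshot('wrist');cv2.imwrite('pics/m2.png',b)"
```

```text
t: 31.65
tool_pos: [0.4484, -0.1322, 0.171]
ee_rot: [-3.134, 0.212, 0.0]
wrist_force: [-0.4, -0.1, -1.4]
gripper_width: 0.0121
gripper_force: 25.0
[ 0.4484 -0.1322  0.171 ] -97.75742578617903 [-0.0117  0.8772  0.5438]
```

View pics/m2.png

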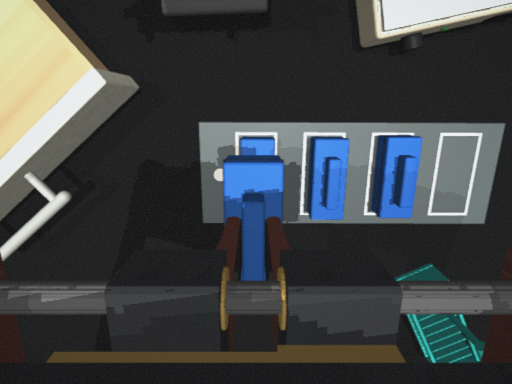

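All three placed boxes are in their outlines: o0 partly hidden, o1 at (330,178), o2 at (398,177). Next I'll check the clearance between o3 and the turquoise racks.

```bash
python3 -c "
from h import *
for z in(0,.12):
  for p in((596,350),(628,307),(651,310),(610,361),(528,400),(548,396),(566,455),(548,452)): print(z,p,np.round(w('top',p[0]/1.5625,p[1]/1.5625,z)[:2],3))
"
```

```text
0 (596, 350) [ 0.418 -0.453]
0 (628, 307) [ 0.524 -0.533]
0 (651, 310) [ 0.516 -0.589]
0 (610, 361) [ 0.392 -0.487]
0 (528, 400) [ 0.296 -0.286]
0 (548, 396) [ 0.306 -0.335]
0 (566, 455) [ 0.164 -0.377]
0 (548, 452) [ 0.171 -0.334]
0.12 (596, 350) [ 0.42  -0.421]
0.12 (628, 307) [ 0.517 -0.495]
0.12 (651, 310) [ 0.511 -0.547]
0.12 (610, 361) [ 0.395 -0.452]
0.12 (528, 400) [ 0.306 -0.266]
0.12 (548, 396) [ 0.315 -0.311]
0.12 (566, 455) [ 0.183 -0.35 ]
0.12 (548, 452) [ 0.19 -0.31]
```

```bash
python3 -m pendant '[[0,0.2,0,0,0,0,1],[-0.004,0.4,0,0,0,0,1],[-0.008,0.6,0,0,0,0,1],[-0.01,0.8,0,0,0,0.002,1],[-0.01,0.877,0.05,0,0,0.002,1],[-0.01,0.877,0.2,0,0,0.002,1],[-0.01,0.877,0.2,0,0,0.002,1]]';python3 -c "
from fit import *
t,M=tilt();print(t,np.degrees(np.arctan2(M[1,1],M[0,1])),rel([.416,-.349,.035]))
b=robot.snapshot('wrist');a=robot.snapshot('side');cv2.imwrite('pics/m3.png',np.hstack([crop(b,112,90,400,294,1),crop(a,110,210,200,147,2)]))"
```

```text
t: 32.58
tool_pos: [0.4142, -0.3463, 0.1183]
ee_rot: [-3.128, 0.216, 0.009]
wrist_force: [-0.0, 0.0, -1.7]
gripper_width: 0.0122
gripper_force: 25.0
[ 0.4142 -0.3463  0.1183] -97.87092049969002 [0.0105 0.0115 0.3329]
```

View pics/m3.png

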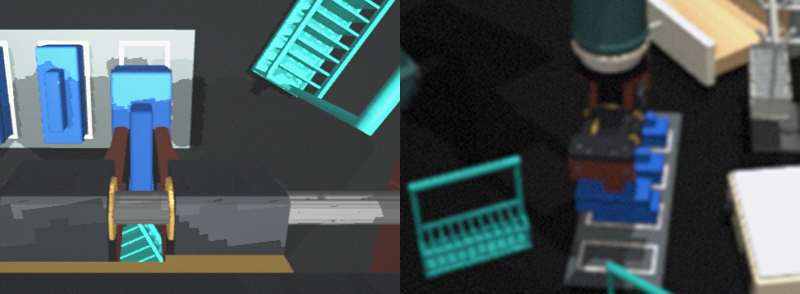

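```bash
python3 -c "
from h import *
t,M=tilt()
for z in(.105,.12,.125):
  p=w('wrist',482,220,z);print(p,M.T@(p-[.416,-.349,.035]))
c=robot.camera_info('wrist');T=c['camera_from_world'];
# where would body end (tool y=.089, 80mm behind tip) show
for y in(.0575,.089):
  q=T@np.append(t+M@[0.037,y,-.08],1);print(c['fx']*q[0]/q[2]+c['cx'],c['fy']*q[1]/q[2]+c['cy'])"
```

```text
[ 0.4003887  -0.48749288  0.105     ] [ 0.00343273  0.13931519 -0.07026137]
[ 0.40768094 -0.47661297  0.12      ] [ 0.00915378  0.12751916 -0.08524691]
[ 0.41011168 -0.47298633  0.125     ] [ 0.0110608   0.12358715 -0.09024208]
454.5743420180529 229.74963572730854
565.9860995677261 229.89844380508714
```

```bash
python3 -m pendant '[[0,0,0.12,0,0,0,1],[0,0,0.24,0,0,0,1],[0,0,0.31,0,0,0,1],[0,0,0.335,0,0,0,1],[0,0,0.343,0,0,0,1],[0,0,0.343,0,0,0,1],[0,0,0.343,0,0,0,1]]';python3 -m pendant '[[0,0,0,0,0,0,0.6],[0,0,0,0,0,0,0.6],[0,0,0,0,0,0,0.6],[0,0,-0.1,0,0,0,0.6],[0,0,-0.3,0,0,0,0.4],[0,0,-0.6,0,0,0,0.4],[-0.2,-0.3,-0.7,0,0,0,0.66],[-0.2,-0.5,-0.7,0,0,0,0.66]]'; python3 -c "
from fit import *
b=fit(.031);cv2.imwrite('pics/m4.png',crop(b,60,0,400,300,2));t,M=tilt();print(t,M)"
```

```text
t: 33.55
tool_pos: [0.4166, -0.35, 0.0363]
ee_rot: [3.133, -0.218, 0.002]
wrist_force: [-0.9, -0.5, -1.0]
gripper_width: 0.0121
gripper_force: 25.0
t: 34.55
tool_pos: [0.3854, -0.2363, 0.2093]
ee_rot: [3.132, -0.222, 0.004]
wrist_force: [0.7, 1.5, 0.5]
gripper_width: 0.036
gripper_force: 0.0
[472. 338.] [ 0.1235 -0.4885  0.031 ] 3.1045819923667466 0.07447339823087674 0.049542761294672236
[353. 130.] [ 0.4147 -0.3504  0.031 ] 173.44568915441897 0.0520476639883572 0.019016399258663948
[158. 129.] [ 0.4443 -0.1418  0.031 ] 169.27410989101253 0.08119937714011027 0.03815186902748593
[337. 132.] [ 0.4141 -0.3337  0.031 ] 12.788965739090713 0.08726422819217503 0.033833280691673635
[ 0.3826 -0.2281  0.2089] [[ 0.99  -0.139 -0.001]
 [-0.139 -0.99   0.005]
 [-0.001 -0.005 -1.   ]]
```

View pics/m4.png

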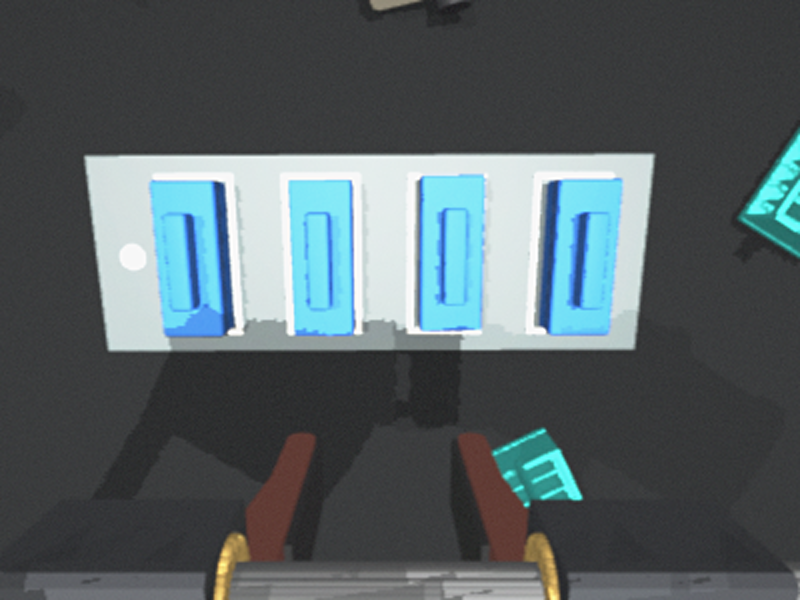

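```bash
python3 -c "
from h import *
np.set_printoptions(precision=4,suppress=True)
W=lambda x,y,z:w('wrist',(x+.5)/2-.5+60,(y+.5)/2-.5,z)
for q in([(151,181),(215,181),(222,336),(164,336)],[(289,180),(352,180),(353,334),(295,334)],[(420,176),(484,176),(481,330),(420,330)],[(558,179),(621,179),(608,333),(548,333)]):
  P=[W(*p,.031) for p in q];d=P[0]-P[3]+P[1]-P[2];print(np.mean(P,0),np.linalg.norm(d)/2,np.linalg.norm(P[0]-P[1]),np.degrees(np.arctan2(d[1],d[0])))
P=[W(*p,.003) for p in((85,156),(654,154),(635,350),(108,351))];print(np.mean(P,0),np.linalg.norm(P[0]-P[1]));
print(tilt(),rel([.435,.093,.15]))"
```

```text
[ 0.4416 -0.1273  0.031 ] 0.0827083044092941 0.03361362910635765 -9.005963912763738
[ 0.4323 -0.1994  0.031 ] 0.08195380878252197 0.03299236706410155 -8.184491023830386
[ 0.4249 -0.2686  0.031 ] 0.08159392038759561 0.03338229122191091 -6.953168577269004
[ 0.4134 -0.3391  0.031 ] 0.08168640514994402 0.0328183602135972 -7.526385501660891
[ 0.4284 -0.2239  0.003 ] 0.3190711611539353
(array([ 0.3826, -0.2281,  0.2089]), array([[ 0.99 , -0.139, -0.001],
       [-0.139, -0.99 ,  0.005],
       [-0.001, -0.005, -1.   ]])) [ 0.0294 -1.2998  0.2415]
```

The four boxes sit in outlines 0 to 3, in view at (187,258), (320,257), (451,253) and (585,256). All are within about 2 mm and 1° of their outlines. Next I'll shut the drawer.

```bash
python3 -m pendant '[[0,-0.15,0,0,0,-0.11,0.66],[0,-0.3,0,0,0,-0.22,0.66],[0,-0.45,0,0,0,-0.33,0.66],[0,-0.6,0,0,0,-0.44,0.66],[0,-0.75,0,0,0,-0.55,0.66],[0,-0.85,0,0,0,-0.66,0.66],[0,-0.95,0,0,0,-0.77,0.66],[0,-1,0,0,0,-0.87,0.66]]'; python3 -c "
from h import *
t,M=tilt();print(t,np.degrees(np.arctan2(M[1,1],M[0,1])),rel([.4307,.0902,.15]))"
```

```text
t: 35.6
tool_pos: [0.42, 0.0125, 0.2073]
ee_rot: [-2.617, -1.738, 0.0]
wrist_force: [0.1, -0.3, -0.7]
gripper_width: 0.0299
gripper_force: 0.0
[0.42   0.0125 0.2073] -22.8225406527901 [ 0.30332412 -0.08085552  0.22937495]
```

```bash
python3 -m pendant '[[0.1,-0.02,0.05,0,0,-0.11,0.66],[0.2,-0.05,0.1,0,0,-0.22,0.66],[0.303,-0.08,0.15,0,0,-0.33,0.66],[0.303,-0.08,0.15,0,0,-0.44,0.66],[0.303,-0.08,0.15,0,0,-0.55,0.66],[0.303,-0.08,0.15,0,0,-0.638,0.66],[0.303,-0.08,0.15,0,0,-0.638,0.66],[0.303,-0.08,0.15,0,0,-0.638,0.66]]'; python3 -c "
from h import *
t,M=tilt();print(t,np.degrees(np.arctan2(M[1,1],M[0,1])),rel([.4307,.0902,.0444]))
b=robot.snapshot('wrist');m=cv2.inRange(cv2.cvtColor(b,cv2.COLOR_BGR2HSV),(0,0,150),(180,40,255));cv2.imwrite('pics/g.png',b)
r=m[200,180:330];print(np.where(r>0)[0]+180)"
```

```text
t: 36.6
tool_pos: [0.4315, 0.0888, 0.1699]
ee_rot: [-1.535, -2.741, 0.0]
wrist_force: [-0.0, -0.2, 0.3]
gripper_width: 0.0302
gripper_force: 0.0
[0.4315 0.0888 0.1699] 31.513716270440074 [6.42195809e-03 3.65594602e-04 5.01946824e-01]
[249 250 251 252 253 254 255 256 257 258 297 298 299 300 301 302 303 304
 305 306 307 308 309 310 311 312 313]
```

View pics/g.png

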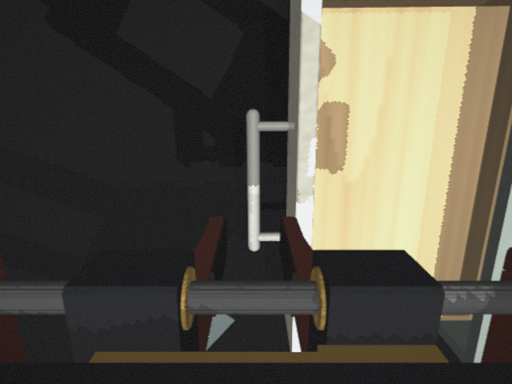

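The bar is at u=253 between the fingers, and the drawer is empty.

```bash
python3 -m pendant '[[0.006,0,0.12,0,0,0,0.66],[0.006,0,0.25,0,0,0,0.66],[0.006,0,0.38,0,0,0,0.66],[0.006,0,0.46,0,0,0,0.66],[0.006,0,0.5,0,0,0,0.66],[0.006,0,0.5,0,0,0,1],[0.006,0,0.5,0,0,0,1],[0.006,0,0.5,0,0,0,1]]' 30; python3 -m pendant '[[0,0.08,0,0,0,0,1],[0,0.16,0,0,0,0,1],[0,0.24,0,0,0,0,1],[0,0.32,0,0,0,0,1],[0,0.4,0,0,0,0,1],[0,0.48,0,0,0,0,1],[0,0.54,0,0,0,0,1],[0,0.58,0,0,0,0,1]]'; python3 -m pendant '[[0,0.012,0,0,0,0,1],[0,0.024,0,0,0,0,1],[0,0.03,0,0,0,0,1],[0,0.034,0,0,0,0,1]]'
```

```text
t: 37.65
tool_pos: [0.4313, 0.0901, 0.0456]
ee_rot: [1.531, 2.742, 0.001]
wrist_force: [0.1, 0.3, 0.6]
gripper_width: 0.0099
gripper_force: 30.0
t: 38.65
tool_pos: [0.5544, 0.1672, 0.0456]
ee_rot: [-1.531, -2.743, -0.001]
wrist_force: [-3.3, 3.6, 7.3]
gripper_width: 0.01
gripper_force: 30.0
t: 39.15
tool_pos: [0.5579, 0.1696, 0.0455]
ee_rot: [-1.528, -2.74, 0.008]
wrist_force: [-10.8, -4.5, 15.9]
gripper_width: 0.0102
gripper_force: 30.0
```

```bash
python3 -m pendant '[[0,0,0,0,0,0,0.66],[0,0,0,0,0,0,0.66],[0,0,0,0,0,0,0.66],[0,-0.01,-0.2,0,0,0,0.66],[0,-0.01,-0.45,0,0,0,0.5],[0,-0.01,-0.7,0,0,0,0.4],[0,-0.01,-0.95,0,0,0,0.4],[0,-0.01,-1,0,0,0,0.4]]'; python3 -c "
from h import *
print(tilt(),rel([.622,-.166,.31]))"
```

```text
t: 40.15
tool_pos: [0.5621, 0.1699, 0.3002]
ee_rot: [1.528, 2.737, 0.009]
wrist_force: [0.1, 1.0, -0.9]
gripper_width: 0.0526
gripper_force: 0.0
(array([0.5621, 0.1699, 0.3002]), array([[-0.525,  0.851,  0.009],
       [ 0.851,  0.525,  0.002],
       [-0.004,  0.009, -1.   ]])) [-1.2696965  -0.50074064 -0.03913422]
```

```bash
python3 -m pendant '[[-0.2,-0.08,-0.04,0,0,0.1,0.4],[-0.4,-0.16,-0.04,0,0,0.2,0.4],[-0.6,-0.25,-0.04,0,0,0.3,0.4],[-0.8,-0.33,-0.04,0,0,0.4,0.4],[-1,-0.41,-0.04,0,0,0.45,0.4],[-1,-0.41,-0.04,0,0,0.45,0.4]]'; python3 -c "
from h import *
print(tilt(),rel([.622,-.166,.31]))"
```

```text
t: 40.9
tool_pos: [0.6032, -0.1009, 0.3031]
ee_rot: [-2.358, -2.075, 0.003]
wrist_force: [-0.2, -0.5, 0.7]
gripper_width: 0.0528
gripper_force: 0.0
(array([ 0.6032, -0.1009,  0.3031]), array([[ 0.127,  0.992, -0.002],
       [ 0.992, -0.127, -0.001],
       [-0.001, -0.002, -1.   ]])) [-0.24874745  0.10774676 -0.0274798 ]
```

```bash
python3 -m pendant '[[-0.12,0.05,-0.03,0,0,0,0.4],[-0.25,0.1,-0.03,0,0,0,0.4],[-0.25,0.1,-0.03,0,0,0,0.4],[-0.25,0.1,-0.03,0,0,0,0.4]]'; python3 -c "
from h import *
b=robot.snapshot('wrist');cv2.imwrite('pics/r1.png',crop(b,110,0,300,250,2.4));print(tilt())"
```

```text
t: 41.4
tool_pos: [0.6198, -0.1609, 0.3115]
ee_rot: [-2.351, -2.081, 0.001]
wrist_force: [0.1, 0.1, -0.6]
gripper_width: 0.0528
gripper_force: 0.0
(array([ 0.6198, -0.1607,  0.3118]), array([[ 0.121,  0.993, -0.001],
       [ 0.993, -0.121,  0.001],
       [ 0.001, -0.002, -1.   ]]))
```

View pics/r1.png

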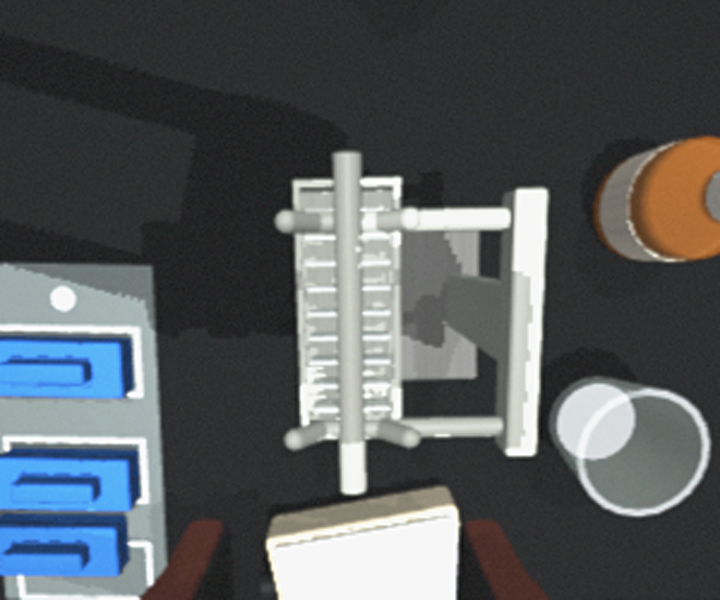

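The rack's bar runs from (347,152) to (354,492), with the prongs at v≈220 and v≈430. The third box has been knocked towards the second, now at (60,545), and I'll mend that afterwards.

```bash
python3 -c "
from h import *
np.set_printoptions(precision=4,suppress=True)
W=lambda x,y,z:w('wrist',(x+.5)/2.4-.5+110,(y+.5)/2.4-.5,z)
for z in(.19,.198,.206):
  a,b=W(347,152,z),W(354,492,z);d=a-b;print(z,(a+b)/2,np.linalg.norm(d),np.degrees(np.arctan2(d[1],d[0])))
a,b=W(345,220,.198),W(352,428,.198);print((a+b)/2)
m=(W(347,152,.198)+W(354,492,.198))/2;m[2]=.182;print(rel(m))
t,M=tilt();print(np.degrees(np.arctan2(M[1,1],M[0,1])))"
```

```text
0.19 [ 0.6276 -0.1194  0.19  ] 0.1273174220485434 84.41325718988172
0.198 [ 0.6276 -0.1186  0.198 ] 0.1237243988232441 84.41325718988169
0.206 [ 0.6276 -0.1178  0.206 ] 0.12013137559794482 84.41325718988173
[ 0.627 -0.117  0.198]
[0.1703 0.0112 0.5192]
-6.947410657647357
```

```bash
python3 -m pendant '[[0.1,0.01,0,0,0,0,0.4],[0.17,0.012,0.1,0,0,0,0.4],[0.17,0.012,0.25,0,0,0,0.4],[0.17,0.012,0.38,0,0,0,0.4],[0.17,0.012,0.48,0,0,0,0.4],[0.17,0.012,0.543,0,0,0,0.4],[0.17,0.012,0.543,0,0,0,0.4],[0.17,0.012,0.543,0,0,0,0.8]]' 40; python3 -m pendant '[[0,0,0,0,0,0,1],[0,0,0,0,0,0,1],[0,0,0,0,0,0,1],[0,0,0,0,0,0,1],[0,0,0,0,0,0,1]]'
```

```text
t: 42.45
tool_pos: [0.6292, -0.1204, 0.1778]
ee_rot: [2.352, 2.081, 0.001]
wrist_force: [0.5, 0.1, 0.4]
gripper_width: 0.046
gripper_force: 0.0
t: 43.08
tool_pos: [0.6285, -0.1206, 0.1769]
ee_rot: [2.353, 2.081, -0.0]
wrist_force: [-1.3, 0.2, 2.4]
gripper_width: 0.0087
gripper_force: 40.0
```

```bash
python3 -m pendant '[[0,0,-0.03,0,0,0,1],[0,0,-0.08,0,0,0,1],[0,0,-0.14,0,0,0,1],[0,0,-0.2,0,0,0,1],[0,0,-0.24,0,0,0,1],[0,0,-0.24,0,0,0,1]]'; python3 -m pendant '[[0,0,0,0,0,0,1],[0,-0.05,0,0,0,0,1],[0,-0.15,0,0,0,0,1],[0,-0.3,0,0,0,0,1],[0,-0.4,0,0,0,0,1],[0,-0.46,0,0,0,0,1],[0,-0.46,0,0,0,0,1]]';python3 -c "
from h import *
t,M=tilt();print(t,np.degrees(np.arctan2(M[1,1],M[0,1])),rel([.52,-.336,.25]),rel([.6234,-.336,.25]))
b=robot.snapshot('wrist');a=robot.snapshot('side');cv2.imwrite('pics/r2.png',np.hstack([crop(b,110,60,300,300,1.34),crop(a,200,160,150,150,2.68)]))"
```

```text
t: 43.82
tool_pos: [0.6292, -0.1207, 0.238]
ee_rot: [2.352, 2.08, 0.002]
wrist_force: [0.4, 0.5, -2.7]
gripper_width: 0.0087
gripper_force: 40.0
t: 44.7
tool_pos: [0.5133, -0.1062, 0.2367]
ee_rot: [-2.353, -2.081, 0.0]
wrist_force: [0.4, -0.6, -3.2]
gripper_width: 0.0089
gripper_force: 40.0
[ 0.5133 -0.1062  0.2367] -7.011249748326617 [-0.90889881  0.13897837 -0.05329675] [-0.85823832  0.54946399 -0.05347683]
```

View pics/r2.png

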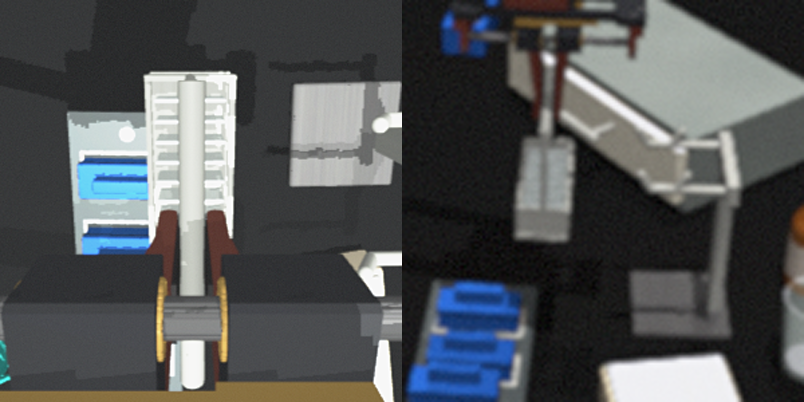

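The rack is off the hooks and hangs upright and square in the grip.

```bash
python3 -m pendant '[[-0.15,0,0,0,0,0,1],[-0.3,0,0,0,0,0,1],[-0.45,0,0,0,0,0,1],[-0.6,0.05,0,0,0,-0.04,1],[-0.75,0.15,0,0,0,-0.08,1],[-0.865,0.3,0,0,0,-0.128,1],[-0.865,0.45,0,0,0,-0.128,1],[-0.865,0.549,0,0,0,-0.128,1]]';python3 -m pendant '[[0,0,0,0,0,0,1],[0,0,0,0,0,0,1]]';python3 - <<'E'
from h import *
t,M=tilt();print(t,np.degrees(np.arctan2(M[1,1],M[0,1])),rel([.6234,-.338,.16]))
# warmer plate check from the wrist: white low-saturation region
b=robot.snapshot('wrist');cv2.imwrite('pics/r3.png',b)
E
```

```text
t: 45.8
tool_pos: [0.6268, -0.3392, 0.2358]
ee_rot: [2.143, 2.296, 0.001]
wrist_force: [0.7, 0.3, -2.9]
gripper_width: 0.0089
gripper_force: 40.0
t: 46.05
tool_pos: [0.6237, -0.3378, 0.236]
ee_rot: [-2.142, -2.297, 0.001]
wrist_force: [-0.5, -1.1, -2.9]
gripper_width: 0.009
gripper_force: 40.0
[ 0.6237 -0.3378  0.236 ] 4.012171154967766 [-0.00101817 -0.00102227  0.30401645]
```

```bash
python3 -m pendant '[[0,0,0.08,0,0,0,1],[0,0,0.16,0,0,0,1],[0,0,0.23,0,0,0,1],[0,0,0.27,0,0,0,1],[0,0,0.29,0,0,0,1],[0,0,0.3,0,0,0,1],[0,0,0.3,0,0,0,1]]';python3 -m pendant '[[0,0,0.008,0,0,0,1],[0,0,0.012,0,0,0,1],[0,0,0.012,0,0,0,1]]';python3 -m pendant '[[0,0,0.008,0,0,0,1],[0,0,0.012,0,0,0,1],[0,0,0.012,0,0,0,1]]'
```

```text
t: 46.98
tool_pos: [0.6244, -0.338, 0.1621]
ee_rot: [2.142, 2.297, 0.0]
wrist_force: [-0.1, -0.1, -3.2]
gripper_width: 0.009
gripper_force: 40.0
t: 47.35
tool_pos: [0.6241, -0.3378, 0.1587]
ee_rot: [-2.143, -2.297, 0.0]
wrist_force: [0.3, 0.2, -3.0]
gripper_width: 0.0089
gripper_force: 40.0
t: 47.72
tool_pos: [0.6246, -0.3381, 0.1574]
ee_rot: [2.142, 2.296, 0.0]
wrist_force: [-1.6, 0.5, 5.7]
gripper_width: 0.0088
gripper_force: 40.0
```

Contact came at a TCP height of about 0.1575, and the rack's weight is off the gripper. I'll release it.

```bash
python3 -m pendant '[[0,0,-0.003,0,0,0,1],[0,0,-0.003,0,0,0,0.8],[0,0,-0.003,0,0,0,0.6],[0,0,-0.003,0,0,0,0.6],[0,0,-0.003,0,0,0,0.6],[0,0,-0.1,0,0,0,0.6],[0,0,-0.3,0,0,0,0.5],[0,0,-0.5,0,0,0,0.4]]';python3 -c "
from h import *
t,M=tilt();print(t,M,np.degrees(np.arctan2(M[1,1],M[0,1])),rel([.375,-.24,.23]))"
```

```text
t: 48.72
tool_pos: [0.6239, -0.3376, 0.2815]
ee_rot: [-2.142, -2.296, 0.0]
wrist_force: [0.9, 0.1, 0.8]
gripper_width: 0.0503
gripper_force: 0.0
[ 0.6239 -0.3376  0.2815] [[-0.069  0.998 -0.001]
 [ 0.998  0.069  0.001]
 [ 0.001 -0.001 -1.   ]] 3.9550376353216876 [ 0.45856606 -0.96578355  0.20733534]
```

```bash
python3 -m pendant '[[0.05,-0.1,0,0,0,0.11,0.4],[0.1,-0.2,0,0,0,0.22,0.4],[0.15,-0.35,0,0,0,0.33,0.4],[0.2,-0.5,0.05,0,0,0.44,0.4],[0.3,-0.65,0.1,0,0,0.55,0.4],[0.4,-0.8,0.15,0,0,0.66,0.4],[0.45,-0.93,0.2,0,0,0.77,0.4],[0.45,-0.93,0.2,0,0,0.88,0.4]]';python3 -m pendant '[[0,0,0,0,0,0.11,0.4],[0,0,0,0,0,0.22,0.4],[0,0,0,0,0,0.307,0.4],[0,0,0,0,0,0.307,0.4],[0,0,0,0,0,0.307,0.4]]'; python3 -c "
from fit import *
b=fit(.031);cv2.imwrite('pics/m5.png',b);t,M=tilt();print(t,np.degrees(np.arctan2(M[1,1],M[0,1])))"
```

```text
t: 49.72
tool_pos: [0.3812, -0.2397, 0.2297]
ee_rot: [-3.1, -0.491, 0.004]
wrist_force: [-0.1, -0.3, 0.7]
gripper_width: 0.0526
gripper_force: 0.0
t: 50.35
tool_pos: [0.3844, -0.2418, 0.2308]
ee_rot: [3.134, -0.216, 0.0]
wrist_force: [0.2, 0.2, 0.1]
gripper_width: 0.0527
gripper_force: 0.0
[256. 137.] [ 0.4178 -0.2505  0.031 ] 174.33053763126637 0.08101833737315471 0.03358293749223712
[169. 130.] [ 0.4388 -0.1516  0.031 ] 150.23055628012943 0.08806565233229685 0.03246493419325532
[ 0.3844 -0.2417  0.2308] -97.93555037008882
```

```bash
cat > fit2.py <<'E'
from h import *
np.set_printoptions(precision=4,suppress=True)
def fit2(b,c,z=.031,v0=130,h0=94):
    h=cv2.cvtColor(b,cv2.COLOR_BGR2HSV); m=cv2.inRange(h,(h0,90,v0),(122,255,255))
    m=cv2.morphologyEx(cv2.morphologyEx(m,cv2.MORPH_CLOSE,np.ones((5,5))),cv2.MORPH_OPEN,np.ones((5,5)))
    cs,_=cv2.findContours(m,cv2.RETR_EXTERNAL,cv2.CHAIN_APPROX_NONE)
    for k in sorted(cs,key=lambda k:k[:,0,0].mean()):
        if cv2.contourArea(k)>300:
            r=cv2.minAreaRect(k); P=[w(0,*p,z,c) for p in cv2.boxPoints(r)]
            if np.linalg.norm(P[1]-P[0])<np.linalg.norm(P[2]-P[1]):P=P[1:]+P[:1]
            d=P[1]-P[0]; a=(np.degrees(np.arctan2(d[1],d[0]))+90)%180-90
            print(v0,np.round(r[0]),np.mean(P,0)[:2],round(a,1),np.linalg.norm(d),np.linalg.norm(P[2]-P[1]))
E
python3 -c "
from fit2 import *
b=cv2.imread('pics/m5.png');c=robot.camera_info('wrist')
for v in(60,110,150,180):fit2(b,c,v0=v)
h=cv2.cvtColor(b,cv2.COLOR_BGR2HSV)
for u in range(120,400,6):print(u,h[105,u],end=' ')"
```

```text
60 [157. 127.] [ 0.4448 -0.1391] -7.8 0.08331209130335099 0.04097101080536317
60 [218. 126.] [ 0.4355 -0.2087] -7.5 0.08305401419981145 0.03475539349088305
60 [256. 136.] [ 0.4193 -0.251 ] -7.0 0.08366094741356872 0.034585150360171145
60 [340. 127.] [ 0.416  -0.3473] -8.2 0.08309968401144678 0.038437608040933886
110 [157. 127.] [ 0.4448 -0.1391] -7.8 0.08331209130335099 0.04097101080536317
110 [218. 126.] [ 0.4355 -0.2087] -7.5 0.08305401419981145 0.03475539349088305
110 [256. 135.] [ 0.4199 -0.251 ] -7.0 0.08244416958697821 0.034555500198509226
110 [340. 127.] [ 0.416  -0.3473] -8.2 0.08309968401144678 0.038437608040933886
150 [155. 127.] [ 0.4449 -0.1366] -8.3 0.08321967847606308 0.03632048812134594
150 [218. 126.] [ 0.4355 -0.2087] -7.5 0.08305401419981145 0.03475539349088305
150 [256. 135.] [ 0.4199 -0.251 ] -7.0 0.08244416958697821 0.034555500198509226
150 [342. 127.] [ 0.4155 -0.3495] -7.9 0.08310898107353393 0.03404058638342348
180 [155. 127.] [ 0.4449 -0.1367] -7.7 0.08346522675068459 0.03567383936385913
180 [218. 126.] [ 0.4355 -0.2087] -7.5 0.08305401419981145 0.03475539349
[... 308 characters left out ...]
] 168 [109 187 232] 174 [ 80   3 250] 180 [ 90  11 224] 186 [ 87  11 233] 192 [ 90   9 233] 198 [ 87  12 233] 204 [ 95 131 247] 210 [ 95 128 247] 216 [103 160 247] 222 [ 95 126 248] 228 [ 94 120 247] 234 [ 20   6 255] 240 [ 82  16 177] 246 [ 93 117 247] 252 [ 94 119 247] 258 [ 93 117 247] 264 [ 93 119 247] 270 [ 94 125 248] 276 [ 85  12 230] 282 [ 86   9 235] 288 [ 87  11 235] 294 [  0   0 248] 300 [ 90  10 234] 306 [ 86   9 233] 312 [ 83  10 234] 318 [  0   0 247] 324 [108  64 143] 330 [ 98 145 250] 336 [ 94 125 247] 342 [102 155 251] 348 [100 153 247] 354 [ 95 134 247] 360 [ 93  11 227] 366 [ 87  12 226] 372 [ 90  18 207] 378 [128  17  61] 384 [105   8  62] 390 [113  17  61] 396 [98 17 61]
```

Box 2 is now at (0.4195, −0.2508), and the others are in place within 2 mm. I'll re-grip it with a narrow opening.

```bash
python3 -m pendant '[[0.07,0.017,0.1,0,0,-0.01,0.7],[0.144,0.017,0.25,0,0,-0.01,0.7],[0.144,0.017,0.4,0,0,-0.01,0.7],[0.144,0.017,0.55,0,0,-0.01,0.7],[0.144,0.017,0.67,0,0,-0.01,0.7],[0.144,0.017,0.75,0,0,-0.01,0.7],[0.144,0.017,0.781,0,0,-0.01,0.7],[0.144,0.017,0.781,0,0,-0.01,0.7]]' 25;python3 -m pendant '[[0,0,0,0,0,0,1],[0,0,0,0,0,0,1],[0,0,0,0,0,0,1],[0,0,0,0,0,0,1]]';python3 -m pendant '[[0,0,-0.05,0,0,0,1],[0,0,-0.12,0,0,0,1],[0,0,-0.2,0,0,0,1],[0,0,-0.2,0,0,0,1],[0,0,-0.2,0,0,0,1]]';python3 -c "
from h import *
t,M=tilt();print(t,np.degrees(np.arctan2(M[1,1],M[0,1])),rel([.4265,-.278,.0355]))"
```

```text
t: 51.4
tool_pos: [0.4194, -0.251, 0.0354]
ee_rot: [-3.135, 0.196, 0.001]
wrist_force: [-0.4, 0.4, 0.1]
gripper_width: 0.0263
gripper_force: 0.0
t: 51.9
tool_pos: [0.42, -0.2514, 0.0362]
ee_rot: [3.134, -0.196, 0.002]
wrist_force: [-0.6, 1.1, 6.6]
gripper_width: 0.0118
gripper_force: 25.0
t: 52.52
tool_pos: [0.4192, -0.2508, 0.0853]
ee_rot: [-3.135, 0.197, 0.0]
wrist_force: [-0.4, -0.4, -1.1]
gripper_width: 0.0116
gripper_force: 25.0
[ 0.4192 -0.2508  0.0853] -97.18187853543196 [0.04260505 0.10420842 0.19921854]
```

```bash
python3 -m pendant '[[0.02,0.05,0,0,0,0.008,1],[0.042,0.104,0,0,0,0.008,1],[0.042,0.104,0.1,0,0,0.008,1],[0.042,0.104,0.17,0,0,0.008,1],[0.042,0.104,0.19,0,0,0.008,1],[0.042,0.104,0.199,0,0,0.008,1],[0.042,0.104,0.199,0,0,0.008,1]]';python3 -m pendant '[[0,0,0,0,0,0,0.7],[0,0,0,0,0,0,0.7],[0,0,0,0,0,0,0.7],[0,0,-0.1,0,0,0,0.7],[0,0,-0.3,0,0,0,0.6],[-0.1,-0.1,-0.6,0,0,0,0.5],[-0.18,-0.14,-0.78,0,0,0,0.4],[-0.18,-0.14,-0.78,0,0,0,0.4]]';python3 -m pendant '[[0,0,0,0,0,0,0.4],[0,0,0,0,0,0,0.4]]'
python3 - <<'E'
from fit2 import *
c=robot.camera_info('wrist');b=robot.snapshot('wrist');fit2(b,c,v0=170)
# side and top cameras: drawer, rack
a=robot.snapshot('top'); cv2.imwrite('pics/end_top.png',a)
# rack on warmer and unit/handle: bright bar pixels
o=cv2.imread('pics/top0.png'); o=cv2.resize(o,(512,384),interpolation=cv2.INTER_AREA)
d=cv2.absdiff(cv2.GaussianBlur(o,(3,3),0),cv2.GaussianBlur(a,(3,3),0)).max(2)
for n,(x,y,wd,ht) in dict(unit=(138,100,115,100),bottle_beaker=(272,105,65,35),tubes=(100,198,52,34),turq=(375,190,45,45),turq2=(333,250,33,45),stand=(275,138,45,45),warmer=(325,148,58,45)).items(): print(n,(d[y:y+ht,x:x+wd]>45).mean().round(3))
E
```

```text
t: 53.4
tool_pos: [0.427, -0.2788, 0.0363]
ee_rot: [3.133, -0.215, 0.001]
wrist_force: [0.1, -0.8, -0.1]
gripper_width: 0.0117
gripper_force: 25.0
t: 54.4
tool_pos: [0.3876, -0.2376, 0.2344]
ee_rot: [3.13, -0.214, 0.008]
wrist_force: [0.8, 0.4, 0.2]
gripper_width: 0.0526
gripper_force: 0.0
t: 54.65
tool_pos: [0.3865, -0.237, 0.2292]
ee_rot: [-3.133, 0.215, 0.003]
wrist_force: [-0.7, 0.1, -0.1]
gripper_width: 0.0525
gripper_force: 0.0
170 [159. 127.] [ 0.4453 -0.1368] -7.5 0.08429750844684039 0.03582053841821667
170 [222. 128.] [ 0.4355 -0.208 ] -8.6 0.08219354639763071 0.03539321083287274
170 [284. 127.] [ 0.4264 -0.2787] -8.3 0.08163663895802306 0.03337066517737631
170 [347. 127.] [ 0.416  -0.3496] -8.0 0.08413902420458845 0.03368693519335357
unit 0.0
bottle_beaker 0.0
tubes 0.0
turq 0.006
turq2 0.253
stand 0.235
warmer 0.175
```

Run:
```python
from h import *
np.set_printoptions(precision=3,suppress=True)
a=robot.snapshot('top');o=cv2.resize(cv2.imread('pics/top0.png'),(512,384),interpolation=cv2.INTER_AREA)
d=cv2.absdiff(o,a).max(2);x,y,W,H=322,146,62,50
m=cv2.morphologyEx((d[y:y+H,x:x+W]>35).astype(np.uint8),cv2.MORPH_CLOSE,np.ones((5,5)))
k=max(cv2.findContours(m,cv2.RETR_EXTERNAL,cv2.CHAIN_APPROX_NONE)[0],key=cv2.contourArea);r=cv2.minAreaRect(k)
P=np.array([w('top',p[0]+x,p[1]+y,.09) for p in cv2.boxPoints(r)]);print(P,P.mean(0))
for n in range(H): print(''.join('#' if v else '.' for v in m[n]))
```

```text
[[ 0.641 -0.261  0.09 ]
 [ 0.651 -0.423  0.09 ]
 [ 0.601 -0.425  0.09 ]
 [ 0.591 -0.264  0.09 ]] [ 0.621 -0.343  0.09 ]
..............................................................
..............................................................
..............................................................
..............................................................
..............................................................
..............................................................
..............................................................
..............................................................
..............................................................
..............................................................
..............................................................
..............................................................
..............................................................
..............................................................
..............................................................
...................................
[... 1469 characters left out ...]
.......
..............................................................
..............................................................
..............................................................
..............................................................
..............................................................
..............................................................
..............................................................
..............................................................
..............................................................
..............................................................
..............................................................
```

```bash
python3 -c "
from rig import robot
print(robot.finish_job())"
```

```text
the job is handed in; nothing more can be done
None
```

I handed the job in at about 55 s: all four boxes stand in outlines 0–3 (each within about 2 mm; one was knocked aside mid-run and put back), the drawer is shut, the steel rack is on the middle of the warmer plate lengthwise, and the bottle, beaker and tube block look unmoved in the top view — but I viewed 15 pictures, one over the limit of 14.

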